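# Dry layout of a pressure-test header

## Task

Lay out the pressure-test header around the tee in the order in which it will be screwed together, leaving the tee where it lies: the hexagon nipple goes off the tee's left end with the ball valve beyond it, handle up, so that the nipple is between tee and valve; the hose tail goes to the right of the tee with its thread towards it, and the pressure gauge behind the tee, dial up, with its stem pointing at the branch. Left, right and behind are as the robot sees the bench; everything lies end to end, straight and in line with the tee's own openings, with about 10 mm between neighbouring ends. Do not disturb the bin, the tin or the spanner.

Things in the scene. Friction and masses are not known exactly. Their poses are not given: they have to be found in the camera images.
- tee: Galvanised pipe tee lying flat, loose but heavy (0.75 kg), 46 mm high. Run 76 mm long along its y axis: ends at y = +38 mm (left, seen from the robot) and -38 mm. The branch, along +x away from the robot (yaw within 0.3 rad of 0), ends in a brass hexagon bush, its face at x = +46 mm. Rims 46 mm in diameter. Origin: where the arms' axes cross, at the underside; z up
- nipple: Galvanised hexagon nipple: 12 mm wide hexagon (38 mm across flats, 44 across corners) in the middle, a 33 mm male thread on either side; 56 mm long along its y axis, 38 mm high. Lies on a hexagon flat, ends alike. 0.11 to 0.21 kg. Origin: on its axis at the middle of its length, 19 mm above the bench
- valve: Brass ball valve, dark metal butterfly handle on top: 88 mm long along its y axis, round middle 44 mm in diameter and 44 mm long, two hexagon ends 51 mm across corners. Handle 58 mm long (along y), 12 mm wide, at 48 to 60 mm above the bench. Ends alike. 0.34 to 0.62 kg. Origin: middle of its length, at the underside; axis 22 mm above it; z up through the handle
- tail: Brass hose tail: 20 mm wide hexagon (38 mm across flats, 44 across corners); on its +y side a 33 mm male thread, its end at y = +30 mm; on its -y side a slim ribbed spigot, 28 mm in diameter, its end at y = -55 mm. 38 mm high, lies on a hexagon flat. 0.14 to 0.26 kg. Origin: on its axis at the middle of the hexagon, 19 mm above the bench
- gauge: Pressure gauge lying on its back, white dial up: round steel case 52 mm in diameter, 28 mm high; a brass stem (14 mm square, then 13 mm thread) leaves its side along -x, 14 mm above the bench, and ends 46 mm from the case's centre. 0.12 to 0.22 kg. Origin: centre of the case, at the underside; z up
- bin: Bystander: yellow open-fronted picking bin with a few elbows in it, 165 mm (x) by 105 mm (y), 75 mm high, fixed, at the robot's right of the work. Origin: centre of the underside
- tin: Bystander: small round tin of jointing paste, 70 mm in diameter, 64 mm high, loose, at the robot's left of the work. Origin: centre of the underside
- spanner: Bystander: steel adjustable spanner lying flat at the robot's left, about 205 mm long along its x axis, jaws to +x, 50 mm wide and 12 mm high. Origin: near the middle of its length, at the underside
Not all that is in view belongs to the job. What is shaped like the gauge but red is not meant. Leave any orange look-alike of the tee alone.

How it is judged:
By the outcome, as a careful person would: the job done as asked, in the order asked, and still so for the second after the job is handed in, with the robot touching nothing.
It also fails if it takes over 106 s, if anything falls off the work surface, if the arm or the gripper's body presses on something with over 40 N, if the wrist force passes 120 N, or if a joint passes its speed limit or range.

## Robot

A 6-joint arm with a two-finger parallel gripper is mounted at the origin on the work surface. World frame = base frame: x ahead of the robot, y to its left, z up, the work surface at z = 0. Lengths are in m, angles in rad, forces in N, time in s.
With the tool pointing down it reaches from about 0.225 to 0.875 m from the base axis. Payload 3.4 kg.
Tool frame: the origin (TCP) lies at the very end of the fingers, on their centre line; the grasp point (between the pads) lies 19 mm behind it (grip_depth is the distance from the TCP to the grasp point, in m); x points along the fingers, z is the direction in which the jaws open and shut, and the axes are right-handed (so a half turn about x gives the same grasp; the last joint's range is limited). The gripper opens to 85 mm and grips with 20 to 120 N. Pads are 22 mm wide; open, the fingers measure 114 mm over their backs; the gripper's body (76 mm by 85 mm) begins 54 mm behind the grasp point. The pads swing forward as they close: fully open they stand 13 mm farther back than shut.
Start: joints at [-1.242, 0.276, 1.505, -0, 1.361, -0.121], TCP at [0.25, -0.518, 0.231] pointing down, gripper open.
Joint ranges: [-2.89, 2.89], [-0.75, 2.08], [0.22, 2.7], [-1.18, 4.32], [0.11, 2.71], [-2.7, 2.7]. Speed limits (rad/s): [2.57, 2.57, 3.14, 3.14, 3.14, 3.14].

## Interface

Orientations are given as a unit quaternion [w, x, y, z].
In Python, from rig import get_state, get_image, sign_off, grip_depth gives the robot as it stands. The module is installed in compiled form; this text tells all that it offers.
- The arm moves only by the tool arm_command, never from a script. Its argument "series" is a list of rows, each an object with "dp": the shift along the tool's x, y, z scaled (see below), a list of three; "angular": the turn, a rotation vector about the tool's x, y, z scaled (see below), a list of three; "gripper": the finger opening in mm, from 0 to 85.4. A call has exactly 8 rows; each row shifts and turns the pose as measured when the row begins, along the tool's axes as they then stand; what a row does not reach is not made up. The controller multiplies each number of a shift by 0.12 m and each number of a turn by 90 degrees. A row lasts 1/8 s, in which the tool goes at most 62.5 mm and 10.7 degrees, less where a joint would pass 70% of its speed; a pose out of reach is approached as far as the arm can. A call with a number of a shift or a turn outside -1 to 1 is refused whole. A call with a gripper value outside its range is refused whole. The fingers move at their own pace and stop on an object; "grip_force" is the grip in N (left out, the last holds). Time passes only in rows, so rows that do not move let the fingers close, or fill a call up. It gives the time, the measured TCP pose, the force and the opening at its end, in the units of the state.
- get_state(): the state, without advancing time (a new reading comes with each control period).
- get_image(name): name is "side" or "top"; returns a dict with "image" (384x512x3 uint8, blue, green, red), "depth" (384x512 float32, m along the optical axis (not along the pixel's ray), 0 where there is no reading), "mtx" (3x3 intrinsics, pixels), "k1" (the pictures are not rectified: a ray, as slopes to the right and down, at radius r is drawn at 1 + k1 r^2 times it, then the intrinsics apply), "view" (4x4, takes a point from world to camera coordinates). Camera axes: x right, y up, looking along -z (the intrinsics and any distortion apply to the point x, -y, -z); pixel columns grow to the right and rows downward; lengths in m; the calibration is good to about 2 mm. A picture is of the moment at which its call begins.
- sign_off(): hands the job in, once; it reports no verdict.
The state is a dict: "clock": time; "qpos": joint angles; "qd": joint speeds; "effort": joint torques, N m; "position": TCP position; "ee_rot": TCP orientation; "contact_force": force on the tool from outside, world axes, zero at the start; "moment": the same for the moment, N m; "width": finger opening in m.
Only numpy, scipy, OpenCV 4.12 (cv2) and the standard library are available. Lean on these libraries where they do the work, as an engineer would, in place of code of your own. Each camera call takes 0.05 s, during which the arm holds its last target. There are 200 camera calls.

## Working session

There is one attempt and no reset: what is moved stays moved. The work goes in short steps, Python scripts to look and compute and a tool call to move; the robot and the scene stay as the last step left them, time stands still between calls to the robot, and variables do not carry over. Pictures are saved under pics/ and viewed, about 12 in all and at most 16, crops included, and the job is handed in when it is done.

Besides the shell and the picture viewer there is one more tool, called after "Request:" as name(argument=value, ...), one argument or row to a line, values as JSON. arm_command: Moves the arm, as the interface text tells. Its arguments: {"type":"object","properties":{"series":{"type":"array","items":{"type":"object","properties":{"dp":{"type":"array","items":{"type":"number"}},"angular":{"type":"array","items":{"type":"number"}},"gripper":{"type":"number"}}}},"grip_force":{"type":"number"}},"required":["series"]}

```bash
mkdir -p pics
cat > h.py <<'E'
import numpy as np, cv2
from rig import get_state, get_image, sign_off, grip_depth
from scipy.spatial.transform import Rotation as R
def world_depth(g):
    # per-pixel world point from depth
    h,w=g['depth'].shape
    u,v=np.meshgrid(np.arange(w),np.arange(h))
    s=slopes(g,np.stack([u.ravel(),v.ravel()],1))
    d=g['depth'].ravel()
    pc=np.stack([s[:,0]*d,-s[:,1]*d,-d,np.ones_like(d)],1)
    return (pc@np.linalg.inv(g['view']).T)[:,:3].reshape(h,w,3)
def slopes(g,px):
    K=np.array(g['mtx'],float)
    return cv2.undistortPoints(np.array(px,np.float64).reshape(-1,1,2),K,np.array([g['k1'],0,0,0.])).reshape(-1,2)
def ray(g,px,z):
    s=slopes(g,px); M=np.linalg.inv(g['view'])
    d=np.stack([s[:,0],-s[:,1],-np.ones(len(s))],1)@M[:3,:3].T; o=M[:3,3]
    return o+d*((z-o[2])/d[:,2])[:,None]
def proj(g,P):
    P=np.atleast_2d(P); c=P@g['view'][:3,:3].T+g['view'][:3,3]
    s=np.stack([c[:,0]/-c[:,2],-c[:,1]/-c[:,2]],1); s=s*(1+g['k1']*(s**2).sum(1))[:,None]
    K=np.array(g['mtx']); return s@K[:2,:2].T+K[:2,2]
E
python3 - <<'E'
from h import *
st=get_state(); print(st, grip_depth)
for n in('top','side'):
    g=get_image(n); cv2.imwrite(f'pics/{n}0.png',cv2.resize(g['image'],(800,600))); np.savez(f'{n}0.npz',**g)
    M=np.linalg.inv(g['view']); print(n,M[:3,3],-M[:3,2],g['k1'],g['mtx'])
E
```

```text
{'clock': 0.0, 'qpos': array([-1.24199460e+00,  2.76606336e-01,  1.50615117e+00, -2.41066028e-05,
        1.36070083e+00, -1.20995248e-01]), 'qd': array([-6.65755923e-04,  1.28620774e-03, -6.66569702e-04,  7.57175897e-04,
       -1.91104408e-04,  7.95805677e-05]), 'effort': array([ 1.30527078e-04, -4.16775620e+01, -2.45809293e+01, -3.91028525e-04,
        1.11152889e-02,  1.11217088e-05]), 'position': array([ 0.24981481, -0.51729968,  0.23042606]), 'ee_rot': array([ 0.59839524,  0.37631205,  0.5994303 , -0.37549394]), 'contact_force': array([0.01258109, 0.37772238, 0.51748646]), 'moment': array([-0.0512316 , -0.00634554, -0.0107607 ]), 'width': 0.08562419839926717} 0.0187
top [ 0.38747322 -0.0282522   1.12489037] [ 0.16819749  0.00967037 -0.98570588] -0.09890796145640107 [[375.16198749   0.         251.71367465]
 [  0.         375.16198749 187.72523684]
 [  0.           0.           1.        ]]
side [0.06381281 0.7472813  0.77097731] [ 0.42082437 -0.66581163 -0.61611827] -0.09792819181443471 [[423.80639347   0.         265.57013425]
 [  0.         423.80639347 190.41461476]
 [  0.           0.           1.        ]]
```

View pics/top0.png

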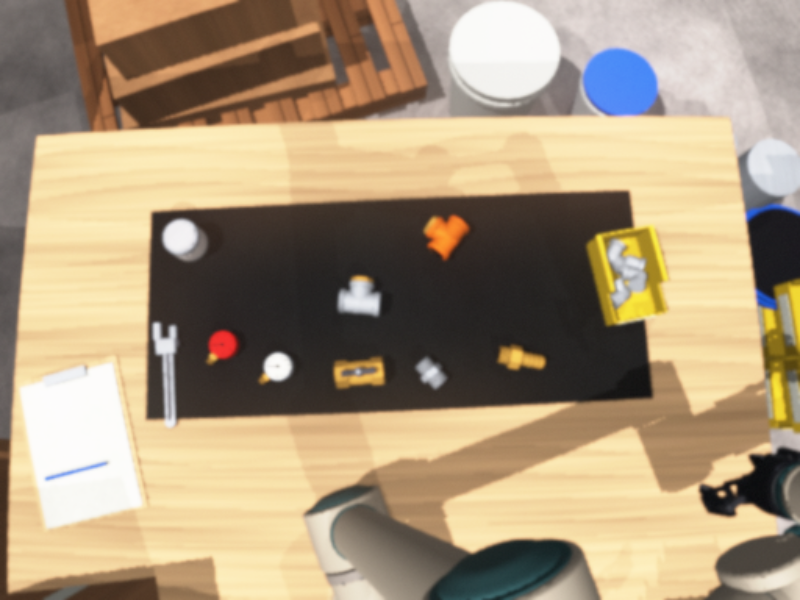

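View pics/side0.png

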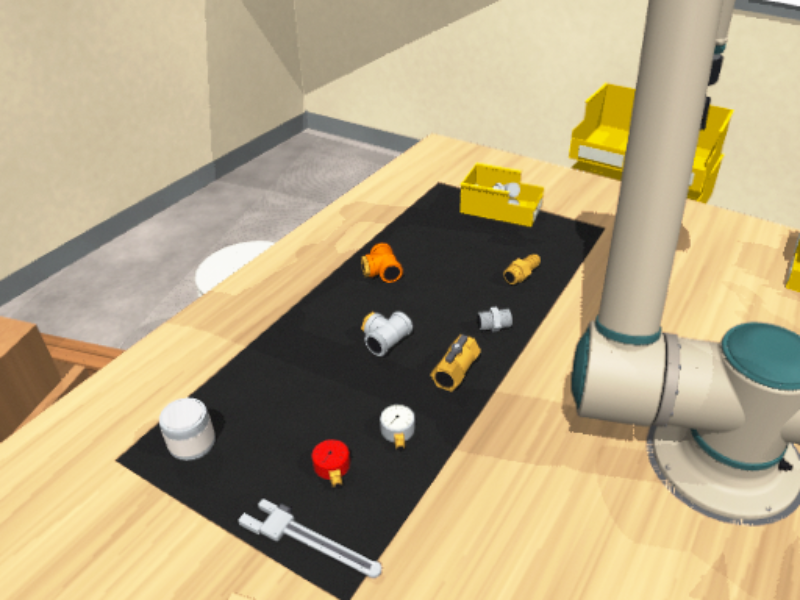

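Top view (800×600): the tee I want is grey with a brass bush at (360,298), and the orange look-alike is at (446,235). The white gauge is at (278,367) with its stem to the lower left; the red look-alike is at (222,345). The valve is at (359,373), the nipple at (431,373), and the tail at (522,358) with its thread to the left. The bystanders are the tin (184,240), spanner (167,375) and bin (628,275). My choices are the grey tee and the white gauge.

Run:
```python
from h import *
g=dict(np.load('top0.npz')); W=world_depth(g); s=dict(np.load('side0.npz')); Ws=world_depth(s)
im=g['image']
for nm,G,WW in(('top',g,W),('side',s,Ws)):
    m=((WW[...,2]>0.008)&(WW[...,2]<0.09)&(WW[...,0]>.3)&(WW[...,0]<.75)&(abs(WW[...,1])<.5)&(G['depth']>0)).astype(np.uint8)
    bare=WW[(abs(WW[...,2])<.02)&(WW[...,0]>.3)&(WW[...,0]<.6)&(abs(WW[...,1])<.3)]; print(nm,'table z',np.median(bare[:,2]),bare[:,2].std())
    n,lab,stt,c=cv2.connectedComponentsWithStats(m)
    for i in range(1,n):
        if stt[i,4]<25: continue
        P=WW[lab==i]; (cx,cy),(w,h),a=cv2.minAreaRect((P[:,:2]*1000).astype(np.float32))
        print(nm,i,'px',c[i].round(),stt[i,4],'rect mm',round(cx),round(cy),'size',round(w),round(h),'ang',round(a),'zmax',P[:,2].max().round(3),'col',G['image'][lab==i].mean(0).round())
cv2.imwrite('pics/crop0.png',cv2.resize(im[160:265,120:380],(800,323),interpolation=cv2.INTER_CUBIC))
```

```text
top table z -0.0008804755290101607 0.0024435536063615176
top 1 px [284. 150.] 497 rect mm 692 -116 size 68 77 ang 51 zmax 0.05 col [ 42. 119. 220.]
top 2 px [118. 153.] 549 rect mm 689 386 size 69 69 ang 4 zmax 0.067 col [194. 193. 196.]
top 3 px [395. 174.] 1256 rect mm 595 -462 size 167 105 ang 10 zmax 0.078 col [119. 174. 189.]
top 4 px [230. 190.] 506 rect mm 574 47 size 77 69 ang 83 zmax 0.047 col [190. 190. 191.]
top 5 px [105. 217.] 197 rect mm 500 427 size 64 49 ang 7 zmax 0.015 col [209. 205. 204.]
top 6 px [142. 221.] 286 rect mm 478 311 size 51 66 ang 81 zmax 0.033 col [ 46.  56. 216.]
top 7 px [332. 229.] 315 rect mm 448 -253 size 84 44 ang 79 zmax 0.04 col [ 67. 147. 193.]
top 8 px [177. 235.] 287 rect mm 441 210 size 51 66 ang 9 zmax 0.033 col [209. 217. 222.]
top 9 px [108. 247.] 107 rect mm 410 418 size 111 20 ang 1 zmax 0.013 col [185. 179. 179.]
top 10 px [229. 238.] 506 rect mm 429 51 size 51 89 ang 5 zmax 0.062 col [ 77. 141. 181.]
top 11 px [275. 238.] 231 rect mm 425 -84 size 55 44 ang 43 zmax 0.039 col [164. 159. 158.]
side table z 0.0007561926594629176 0.00252
[... 239 characters left out ...]
 -252 size 89 41 ang 67 zmax 0.042 col [ 53. 143. 185.]
side 5 px [316. 204.] 258 rect mm 423 -82 size 57 36 ang 41 zmax 0.041 col [165. 162. 159.]
side 6 px [246. 211.] 613 rect mm 573 47 size 80 71 ang 83 zmax 0.049 col [173. 175. 173.]
side 7 px [292. 231.] 612 rect mm 428 50 size 50 91 ang 4 zmax 0.061 col [ 59. 128. 161.]
side 8 px [119. 273.] 1036 rect mm 689 389 size 69 69 ang 77 zmax 0.067 col [199. 201. 204.]
side 9 px [254. 271.] 432 rect mm 437 214 size 49 70 ang 31 zmax 0.032 col [192. 207. 212.]
side 10 px [212. 294.] 491 rect mm 482 317 size 49 69 ang 22 zmax 0.034 col [ 20.  38. 218.]
side 11 px [194. 342.] 936 rect mm 435 416 size 204 50 ang 10 zmax 0.017 col [197. 194. 190.]
```

View pics/crop0.png

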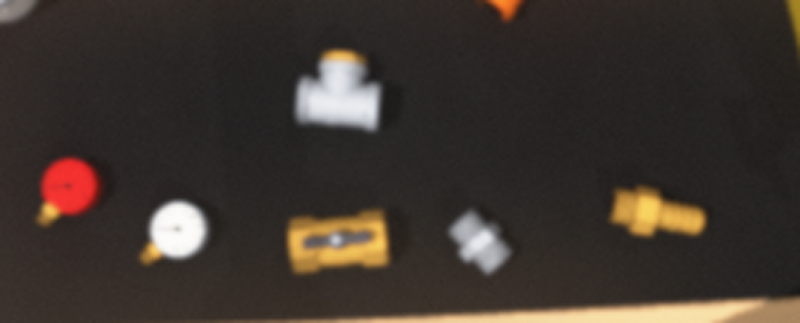

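```bash
cat >> h.py <<'E'
def pts(g,cx,cy,r=0.06,z0=.008,z1=.09):
    W=world_depth(g); m=(np.hypot(W[...,0]-cx,W[...,1]-cy)<r)&(W[...,2]>z0)&(W[...,2]<z1)&(g['depth']>0)
    return W[m], g['image'][m].astype(int)
def rect(P):
    (cx,cy),(w,h),a=cv2.minAreaRect((P[:,:2]*1000).astype(np.float32)); return np.round([cx,cy,w,h,a],1)
def pca(P):
    c=P[:,:2].mean(0); w,v=np.linalg.eigh(np.cov(P[:,:2].T)); d=v[:,1]; return np.r_[c*1000,np.degrees(np.arctan2(d[1],d[0]))%180].round(1)
def rep(g):
    for nm,(x,y) in OBJ.items():
        P,C=pts(g,x,y); 
        if len(P)<10: continue
        print(nm,'rect',rect(P),'rect hi',rect(P[P[:,2]>.018]),'pca hi',pca(P[P[:,2]>.018]),end=' ')
        if nm=='gauge':
            sat=C.max(1)-C.min(1); A=P[(sat<50)&(P[:,2]>.02)]; B=P[(sat>90)&(P[:,2]<.024)]
            a,b=A[:,:2].mean(0),B[:,:2].mean(0) if len(B) else A[:,:2].mean(0); d=a-b; print('case',rect(A),'stem',b.round(4),len(B),'yaw',np.degrees(np.arctan2(d[1],d[0])).round(1),end='')
        if nm=='tee':
            sat=C.max(1)-C.min(1); B=P[sat>70]; A=P[(sat<60)]; print('bush',rect(B),len(B),'grey',rect(A),end='')
        if nm=='valve':
            H=P[P[:,2]>.05]; print('handle',pca(H),rect(H),end='')
        print()
OBJ=dict(tee=(.57,.048),nipple=(.425,-.083),valve=(.429,.051),tail=(.447,-.252),gauge=(.440,.212))
E
python3 - <<'E'
from h import *
for n in('top','side'): print(n); rep(dict(np.load(n+'0.npz')))
st=get_state(); r=R.from_quat(np.roll(st['ee_rot'],-1)).as_matrix(); print(r.round(3))
E
```

```text
top
tee rect [573.7  47.3  77.2  68.6  83.3] rect hi [573.7  47.3  77.2  68.6  83.3] pca hi [568.1  47.1  90.5] bush [603.6  45.2  33.6   8.   85.5] 29 grey [573.4  47.4  77.2  68.   83.3]
nipple rect [425.3 -83.5  55.3  43.7  43. ] rect hi [425.3 -83.5  55.3  43.7  43. ] pca hi [424.8 -82.9  39.2] 
valve rect [428.7  50.8  50.9  88.8   4.7] rect hi [428.7  50.8  50.9  88.8   4.7] pca hi [427.7  50.3  94.1] handle [428.3  51.6  95.3] [428.5  51.4  60.1  14.3  88.9]
tail rect [ 447.7 -253.1   84.1   43.9   78.9] rect hi [ 447.  -252.9   84.8   42.6   70.6] pca hi [ 447.8 -249.    77.7] 
gauge rect [440.7 210.   51.2  66.3   8.7] rect hi [440.8 209.1  51.2  63.9   8.7] pca hi [440.6 203.2 127.9] case [441.4 203.1  51.4  49.8  89.2] stem [0.4205 0.2307] 19 yaw -53.6
side
tee rect [573.3  46.8  80.5  71.4  83.1] rect hi [573.3  46.7  80.3  71.4  83.1] pca hi [563.4  54.3  66.2] bush [604.4  48.2  29.4   8.3  86.3] 25 grey [568.8  47.4  80.5  62.3  83.1]
nipple rect [423.1 -81.9  57.1  36.4  40.7] rect hi [423.1 -81.9  57.1  36.4  40.7] pca hi [421.7 -77.8  38.4] 
valve rect [427.6  50.   49.7  91.5   4.1] rect hi [427.6  50.   49.7  91.5   4.1] pca hi [421.2  59.5  88.2] handle [426.9  52.6  94.2] [427.6  49.1  16.5  65.4   9.1]
tail rect [ 445.3 -251.9   88.9   41.    67. ] rect hi [ 445.1 -251.8   88.9   40.8   66.2] pca hi [ 445.1 -243.    75.7] 
gauge rect [436.7 214.   49.1  70.2  30.5] rect hi [437.5 213.4  49.6  67.6  27.9] pca hi [438.2 209.6 127.7] case [442.  205.2  48.9  50.2  32.1] stem [0.4204 0.231 ] 48 yaw -50.5
[[-0.001  0.901  0.435]
 [ 0.002  0.435 -0.901]
 [-1.     0.    -0.002]]
```

```bash
cat >> h.py <<'E'
from scipy.spatial.transform import Slerp
def down(deg):
    a=np.radians(deg); x=np.array([0,0,-1.]); z=np.array([np.cos(a),np.sin(a),0]); return R.from_matrix(np.stack([x,np.cross(z,x),z],1))
def cur():
    st=get_state(); return st,np.array(st['position']),R.from_quat(np.roll(st['ee_rot'],-1))
def plan(steps):
    "steps: (pos m, jaw-axis deg, rows); prints per-row tool-frame numbers"
    st,p,r=cur(); z=r.as_matrix()[:,2]; print('now',p.round(4),'jaw',np.degrees(np.arctan2(z[1],z[0])).round(1),'w',round(st['width'],4),'t',round(st['clock'],2),'F',np.round(st['contact_force'],1),'q',np.round(st['qpos'],2))
    for pos,deg,n in steps:
        pos=np.array(pos,float); t=down(deg); sl=Slerp([0,1],R.concatenate([r,t]))
        rr=[sl(i/n) for i in range(n+1)]
        print('->',pos.round(4),deg)
        for i in range(n):
            d=rr[i].inv().apply((pos-p)/n)/0.12; a=(rr[i].inv()*rr[i+1]).as_rotvec()/(np.pi/2)
            print('  dp',d.round(3).tolist(),'an',a.round(3).tolist())
        p,r=pos,t
E
python3 - <<'E'
from h import *
plan([((.4245,-.0828,.10),-48.5,9)])
g=dict(np.load('top0.npz')); im=cv2.resize(g['image'],None,fx=4,fy=4,interpolation=cv2.INTER_CUBIC)
x0,y0=200*4,165*4; c=im[y0:215*4,x0:260*4].astype(int); gray=c.max(2); m=((gray>100)).astype(np.uint8)
ct=max(cv2.findContours(m,cv2.RETR_EXTERNAL,cv2.CHAIN_APPROX_NONE)[0],key=cv2.contourArea)[:,0,:]
px=(ct+[x0,y0]+.5)/4-.5
P=ray(g,px,.023)*1000
o=np.array([562.5,48.2]); 
for yaw in(-4,-7):
    a=np.radians(yaw); Q=(P[:,:2]-o)@np.array([[np.cos(a),-np.sin(a)],[np.sin(a),np.cos(a)]])
    print('bounds',Q.min(0).round(1),Q.max(0).round(1))
    # edges: left end, right end (|x|<15), front (x min per y), branch sides (x 25..42)
    for nm,s in(('L',(Q[:,1]>30)&(abs(Q[:,0])<15)),('R',(Q[:,1]<-30)&(abs(Q[:,0])<15)),('bL',(Q[:,0]>27)&(Q[:,0]<42)&(Q[:,1]>0)),('bR',(Q[:,0]>27)&(Q[:,0]<42)&(Q[:,1]<0)),('front',(Q[:,0]<-12)&(abs(Q[:,1])<33)),('face',(Q[:,0]>40)&(abs(Q[:,1])<12))):
        if s.sum()<5: print(nm,'none');continue
        vx,vy,cx,cy=cv2.fitLine(P[s][:,:2].astype(np.float32),cv2.DIST_HUBER,0,.01,.01).ravel(); print(nm,s.sum(),'dir',np.degrees(np.arctan2(vy,vx)).round(1)%180,'at',Q[s].mean(0).round(1))
E
```

```text
now [ 0.2498 -0.5174  0.2305] jaw -64.2 w 0.0855 t 0.1 F [-0.1 -0.8  0.4] q [-1.24  0.28  1.51  0.    1.36 -0.12]
-> [ 0.4245 -0.0828  0.1   ] -48.5
  dp [0.121, 0.321, -0.292] an [-0.019, -0.0, -0.0]
  dp [0.121, 0.329, -0.282] an [-0.019, -0.0, -0.0]
  dp [0.121, 0.338, -0.272] an [-0.019, -0.0, -0.0]
  dp [0.121, 0.346, -0.261] an [-0.019, -0.0, -0.0]
  dp [0.121, 0.354, -0.251] an [-0.019, -0.0, -0.0]
  dp [0.121, 0.361, -0.24] an [-0.019, -0.0, -0.0]
  dp [0.121, 0.368, -0.229] an [-0.019, -0.0, -0.0]
  dp [0.121, 0.375, -0.217] an [-0.019, -0.0, -0.0]
  dp [0.121, 0.382, -0.206] an [-0.019, -0.0, -0.0]
bounds [-26.6 -39.3] [51.5 42.1]
L 40 dir 175.5 at [-0.2 41.5]
R 40 dir 176.9 at [ -0.3 -38.8]
bL 19 dir 174.8 at [34.5 20.9]
bR 20 dir 3.5 at [ 34.5 -21.9]
front 88 dir 82.8 at [-22.9   0.2]
face 32 dir 83.1 at [50.7 -0. ]
bounds [-25.  -39.7] [51.5 42.3]
L 40 dir 174.5 at [-0.1 41.5]
R 40 dir 176.3 at [  0.2 -38.9]
bL 20 dir 165.9 at [34.5 22.6]
bR 19 dir 3.9 at [ 34.5 -20.2]
front 88 dir 82.9 at [-22.9  -0.2]
face 32 dir 79.8 at [50.6  0.3]
```

Request:
arm_command(
  series=[
    {"dp": [0.06, 0.36, -0.33], "angular": [-0.022, 0, 0], "gripper": 70},
    {"dp": [0.1, 0.38, -0.32], "angular": [-0.022, 0, 0], "gripper": 70},
    {"dp": [0.12, 0.39, -0.31], "angular": [-0.022, 0, 0], "gripper": 70},
    {"dp": [0.13, 0.39, -0.3], "angular": [-0.022, 0, 0], "gripper": 70},
    {"dp": [0.14, 0.4, -0.28], "angular": [-0.022, 0, 0], "gripper": 70},
    {"dp": [0.14, 0.4, -0.27], "angular": [-0.022, 0, 0], "gripper": 70},
    {"dp": [0.14, 0.4, -0.25], "angular": [-0.022, 0, 0], "gripper": 70},
    {"dp": [0.14, 0.35, -0.2], "angular": [-0.02, 0, 0], "gripper": 70},
  ],
)

```text
clock: 1.1
position: [0.4184, -0.0819, 0.1098]
ee_rot: [0.646, 0.291, 0.643, -0.291]
contact_force: [1.1, 0.1, 0.7]
width: 0.0702
```

Run:
```python
from h import *
plan([((.4245,-.0828,.06),-48.5,2),((.4245,-.0828,.002),-48.5,3)])
```

```text
now [ 0.4184 -0.0819  0.1098] jaw -48.6 w 0.0702 t 1.1 F [1.1 0.1 0.7] q [-0.36  0.16  2.    0.    0.98  0.49]
-> [ 0.4245 -0.0828  0.06  ] -48.5
  dp [0.208, 0.016, 0.019] an [-0.0, 0.001, -0.001]
  dp [0.208, 0.016, 0.02] an [-0.0, 0.001, -0.001]
-> [ 0.4245 -0.0828  0.002 ] -48.5
  dp [0.161, 0.0, 0.0] an [0.0, 0.0, 0.0]
  dp [0.161, 0.0, 0.0] an [0.0, 0.0, 0.0]
  dp [0.161, 0.0, 0.0] an [0.0, 0.0, 0.0]
```

Request:
arm_command(
  series=[
    {"dp": [0.15, 0.02, 0.02], "angular": [0, 0, 0], "gripper": 70},
    {"dp": [0.2, 0.02, 0.02], "angular": [0, 0, 0], "gripper": 70},
    {"dp": [0.2, 0, 0], "angular": [0, 0, 0], "gripper": 70},
    {"dp": [0.2, 0, 0], "angular": [0, 0, 0], "gripper": 70},
    {"dp": [0.1, 0, 0], "angular": [0, 0, 0], "gripper": 70},
    {"dp": [0.03, 0, 0], "angular": [0, 0, 0], "gripper": 70},
    {"dp": [0, 0, 0], "angular": [0, 0, 0], "gripper": 70},
    {"dp": [0, 0, 0], "angular": [0, 0, 0], "gripper": 70},
  ],
)

```text
clock: 2.1
position: [0.4261, -0.0772, 0.0004]
ee_rot: [0.646, 0.288, 0.645, -0.287]
contact_force: [-0.1, 0.9, 0.4]
width: 0.0702
```

Run:
```python
from h import *
plan([((.4245,-.0828,.003),-48.5,1)])
g=get_image('side'); u,v=proj(g,[.4245,-.0828,.03])[0].astype(int)
cv2.imwrite('pics/n1.png',cv2.resize(g['image'][v-60:v+50,u-70:u+70],(700,550),interpolation=cv2.INTER_CUBIC))
```

```text
now [ 4.261e-01 -7.720e-02  4.000e-04] jaw -48.0 w 0.0702 t 2.1 F [-0.1  0.9  0.4] q [-0.34  0.34  2.12  0.    0.68  0.5 ]
-> [ 0.4245 -0.0828  0.003 ] -48.5
  dp [-0.022, -0.041, 0.026] an [0.005, 0.001, -0.001]
```

View pics/n1.png

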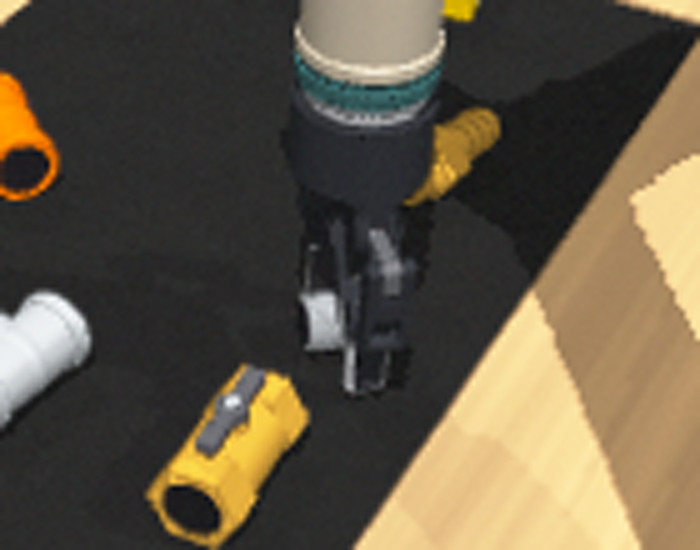

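The side view shows the fingers straddling the nipple (350,320), with the tail behind the wrist and the valve at (230,440), clear. I'll shift about 5 mm along its axis and close.

Request:
arm_command(
  series=[
    {"dp": [-0.02, -0.04, 0.026], "angular": [0, 0, 0], "gripper": 70},
    {"dp": [0, 0, 0], "angular": [0, 0, 0], "gripper": 60},
    {"dp": [0, 0, 0], "angular": [0, 0, 0], "gripper": 30},
    {"dp": [0, 0, 0], "angular": [0, 0, 0], "gripper": 30},
    {"dp": [0, 0, 0], "angular": [0, 0, 0], "gripper": 30},
    {"dp": [0, 0, 0], "angular": [0, 0, 0], "gripper": 30},
    {"dp": [0, 0, 0], "angular": [0, 0, 0], "gripper": 30},
    {"dp": [0, 0, 0], "angular": [0, 0, 0], "gripper": 30},
  ],
  grip_force=50,
)

```text
clock: 3.15
position: [0.4256, -0.0838, 0.0047]
ee_rot: [0.648, 0.288, 0.644, -0.287]
contact_force: [-0.2, -0.3, 2.9]
width: 0.0413
```

Run:
```python
from h import *
st,p,r=cur()
plan([(p+[0,0,.07],-48,2),((.5711,.1243,.08),-6.5,8)])
```

```text
now [ 0.4256 -0.0838  0.0047] jaw -48.0 w 0.0413 t 3.15 F [-0.2 -0.3  2.9] q [-0.36  0.33  2.12  0.    0.68  0.48]
-> [ 0.4256 -0.0838  0.0747] -48
  dp [-0.292, 0.001, 0.001] an [-0.0, 0.001, -0.001]
  dp [-0.292, 0.001, 0.001] an [-0.0, 0.001, -0.001]
-> [0.5711 0.1243 0.08  ] -6.5
  dp [-0.005, 0.258, -0.06] an [-0.058, 0.0, 0.0]
  dp [-0.005, 0.262, -0.036] an [-0.058, 0.0, 0.0]
  dp [-0.005, 0.264, -0.012] an [-0.058, 0.0, 0.0]
  dp [-0.005, 0.264, 0.012] an [-0.058, 0.0, 0.0]
  dp [-0.005, 0.262, 0.035] an [-0.058, 0.0, 0.0]
  dp [-0.005, 0.258, 0.059] an [-0.058, 0.0, 0.0]
  dp [-0.005, 0.251, 0.082] an [-0.058, 0.0, 0.0]
  dp [-0.005, 0.243, 0.104] an [-0.058, 0.0, 0.0]
```

Request:
arm_command(
  series=[
    {"dp": [0, 0, 0], "angular": [0, 0, 0], "gripper": 56},
    {"dp": [0, 0, 0], "angular": [0, 0, 0], "gripper": 56},
    {"dp": [0.045, 0, 0], "angular": [0, 0, 0], "gripper": 56},
    {"dp": [0, 0, 0], "angular": [0, 0, 0], "gripper": 56},
    {"dp": [0, 0, 0], "angular": [0, 0, 0], "gripper": 30},
    {"dp": [0, 0, 0], "angular": [0, 0, 0], "gripper": 30},
    {"dp": [0, 0, 0], "angular": [0, 0, 0], "gripper": 30},
    {"dp": [0, 0, 0], "angular": [0, 0, 0], "gripper": 30},
  ],
  grip_force=50,
)

```text
clock: 4.15
position: [0.4256, -0.0837, -0.001]
ee_rot: [0.648, 0.288, 0.644, -0.287]
contact_force: [0.9, -0.3, -0.2]
width: 0.0409
```

Request:
arm_command(
  series=[
    {"dp": [-0.1, 0, 0], "angular": [0, 0, 0], "gripper": 30},
    {"dp": [-0.3, 0, 0], "angular": [0, 0, 0], "gripper": 30},
    {"dp": [-0.3, 0.02, 0], "angular": [0, 0, 0], "gripper": 30},
    {"dp": [-0.05, 0.2, -0.06], "angular": [-0.05, 0, 0], "gripper": 30},
    {"dp": [0, 0.27, -0.04], "angular": [-0.06, 0, 0], "gripper": 30},
    {"dp": [0, 0.27, -0.01], "angular": [-0.06, 0, 0], "gripper": 30},
    {"dp": [0, 0.27, 0.01], "angular": [-0.06, 0, 0], "gripper": 30},
    {"dp": [0, 0.22, 0.03], "angular": [-0.06, 0, 0], "gripper": 30},
  ],
)

```text
clock: 5.15
position: [0.5123, 0.0437, 0.0966]
ee_rot: [0.698, 0.131, 0.692, -0.131]
contact_force: [1.3, -0.4, -1.3]
width: 0.0415
```

Run:
```python
from h import *
plan([((.5711,.1243,.08),-6.5,4)])
st,p,r=cur()
g=get_image('side'); u,v=proj(g,p)[0].astype(int)
cv2.imwrite('pics/n2.png',cv2.resize(g['image'][v-60:v+50,u-70:u+70],(700,550),interpolation=cv2.INTER_CUBIC))
```

```text
now [0.5123 0.0437 0.0966] jaw -21.3 w 0.0415 t 5.15 F [ 1.3 -0.4 -1.3] q [-0.05  0.3   1.84 -0.    0.99  0.32]
-> [0.5711 0.1243 0.08  ] -6.5
  dp [0.035, 0.201, 0.053] an [-0.041, 0.001, -0.0]
  dp [0.035, 0.197, 0.066] an [-0.041, 0.001, -0.0]
  dp [0.035, 0.192, 0.078] an [-0.041, 0.001, -0.0]
  dp [0.035, 0.187, 0.091] an [-0.041, 0.001, -0.0]
```

View pics/n2.png

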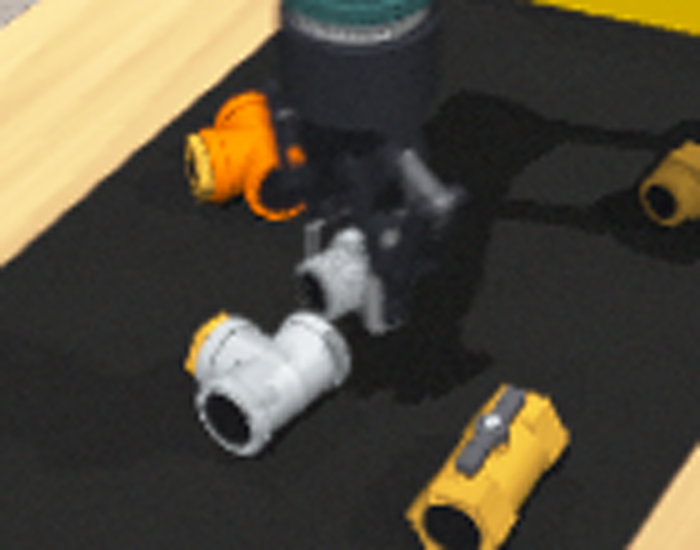

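The nipple is in the jaws at (330,280), level, and above the tee at (270,380). I'll move it to its place.

Request:
arm_command(
  series=[
    {"dp": [0.0, 0.2, 0.05], "angular": [-0.04, 0, 0], "gripper": 30},
    {"dp": [0.0, 0.2, 0.065], "angular": [-0.04, 0, 0], "gripper": 30},
    {"dp": [0.0, 0.19, 0.08], "angular": [-0.04, 0, 0], "gripper": 30},
    {"dp": [0.03, 0.14, 0.08], "angular": [-0.04, 0, 0], "gripper": 30},
    {"dp": [0.1, 0, 0], "angular": [0, 0, 0], "gripper": 30},
    {"dp": [0.1, 0, 0], "angular": [0, 0, 0], "gripper": 30},
    {"dp": [0, 0, 0], "angular": [0, 0, 0], "gripper": 30},
    {"dp": [0, 0, 0], "angular": [0, 0, 0], "gripper": 30},
  ],
)

```text
clock: 6.2
position: [0.5686, 0.1218, 0.0695]
ee_rot: [0.708, 0.041, 0.704, -0.041]
contact_force: [0.5, -0.1, -1.6]
width: 0.0412
```

Run:
```python
from h import *
plan([((.5711,.1243,.02),-6.5,3)])
```

```text
now [0.5686 0.1218 0.0695] jaw -6.6 w 0.0412 t 6.2 F [ 0.5 -0.1 -1.6] q [ 0.09  0.42  1.73 -0.    0.99  0.21]
-> [0.5711 0.1243 0.02  ] -6.5
  dp [0.138, 0.008, 0.005] an [-0.0, 0.001, -0.0]
  dp [0.138, 0.008, 0.005] an [-0.0, 0.001, -0.0]
  dp [0.138, 0.008, 0.006] an [-0.0, 0.001, -0.0]
```

Request:
arm_command(
  series=[
    {"dp": [0.12, 0.008, 0.006], "angular": [0, 0, 0], "gripper": 30},
    {"dp": [0.14, 0.008, 0.006], "angular": [0, 0, 0], "gripper": 30},
    {"dp": [0.14, 0.008, 0.006], "angular": [0, 0, 0], "gripper": 30},
    {"dp": [0.08, 0, 0], "angular": [0, 0, 0], "gripper": 30},
    {"dp": [0.04, 0, 0], "angular": [0, 0, 0], "gripper": 30},
    {"dp": [0.02, 0, 0], "angular": [0, 0, 0], "gripper": 30},
    {"dp": [0, 0, 0], "angular": [0, 0, 0], "gripper": 30},
    {"dp": [0, 0, 0], "angular": [0, 0, 0], "gripper": 30},
  ],
)

```text
clock: 7.2
position: [0.5724, 0.1235, 0.0023]
ee_rot: [0.709, 0.041, 0.703, -0.041]
contact_force: [-0.1, 0.0, -1.4]
width: 0.0411
```

Run:
```python
from h import *
plan([((.5711,.1243,0),-6.5,1)])
```

```text
now [0.5724 0.1235 0.0023] jaw -6.7 w 0.0411 t 7.2 F [-0.1  0.  -1.4] q [ 0.09  0.5   1.79 -0.    0.84  0.21]
-> [0.5711 0.1243 0.    ] -6.5
  dp [0.019, 0.005, -0.012] an [-0.002, 0.006, -0.0]
```

Lower the last 3 mm, release, and rise to carry on towards the valve.

Request:
arm_command(
  series=[
    {"dp": [0.014, 0.005, -0.01], "angular": [0, 0.006, 0], "gripper": 30},
    {"dp": [0.012, 0, 0], "angular": [0, 0, 0], "gripper": 30},
    {"dp": [0, 0, 0], "angular": [0, 0, 0], "gripper": 50},
    {"dp": [0, 0, 0], "angular": [0, 0, 0], "gripper": 60},
    {"dp": [0, 0, 0], "angular": [0, 0, 0], "gripper": 60},
    {"dp": [-0.15, 0, 0], "angular": [0, 0, 0], "gripper": 60},
    {"dp": [-0.35, 0, 0], "angular": [0, 0, 0], "gripper": 70},
    {"dp": [-0.35, 0, 0], "angular": [0, 0, 0], "gripper": 70},
  ],
)

```text
clock: 8.2
position: [0.5696, 0.124, 0.1012]
ee_rot: [0.703, 0.041, 0.708, -0.041]
contact_force: [0.7, -0.1, -0.3]
width: 0.0703
```

Run:
```python
from h import *
plan([((.428,.0508,.11),4.5,4)])
```

```text
now [0.5696 0.124  0.1012] jaw -6.7 w 0.0703 t 8.2 F [ 0.7 -0.1 -0.3] q [0.09 0.39 1.68 0.   1.08 0.21]
-> [0.428  0.0508 0.11  ] 4.5
  dp [-0.016, -0.186, -0.275] an [-0.031, -0.001, -0.0]
  dp [-0.017, -0.172, -0.284] an [-0.031, -0.001, -0.0]
  dp [-0.017, -0.158, -0.292] an [-0.031, -0.001, -0.0]
  dp [-0.018, -0.144, -0.299] an [-0.031, -0.001, -0.0]
```

Request:
arm_command(
  series=[
    {"dp": [0, -0.18, -0.27], "angular": [-0.031, 0, 0], "gripper": 75},
    {"dp": [0, -0.18, -0.29], "angular": [-0.031, 0, 0], "gripper": 75},
    {"dp": [0, -0.16, -0.3], "angular": [-0.031, 0, 0], "gripper": 75},
    {"dp": [0, -0.14, -0.3], "angular": [-0.031, 0, 0], "gripper": 75},
    {"dp": [0, 0, 0], "angular": [0, 0, 0], "gripper": 75},
    {"dp": [0, 0, 0], "angular": [0, 0, 0], "gripper": 75},
    {"dp": [0, 0, 0], "angular": [0, 0, 0], "gripper": 75},
    {"dp": [0, 0, 0], "angular": [0, 0, 0], "gripper": 75},
  ],
)

```text
clock: 9.2
position: [0.43, 0.0495, 0.1066]
ee_rot: [0.71, -0.03, 0.703, 0.03]
contact_force: [0.2, 0.1, -0.6]
width: 0.075
```

Run:
```python
from h import *
plan([((.428,.0508,.003),4.5,5)])
OBJ.clear(); OBJ.update(nipple=(.571,.124),tee=(.57,.048),valve=(.428,.051))
g=get_image('side'); rep(g); np.savez('side1.npz',**g)
im=g['image']; u,v=proj(g,[.571,.124,.02])[0].astype(int)
cv2.imwrite('pics/n3.png',cv2.resize(im[v-55:v+55,u-70:u+70],(700,550),interpolation=cv2.INTER_CUBIC))
```

```text
now [0.43   0.0495 0.1066] jaw 4.9 w 0.075 t 9.2 F [ 0.2  0.1 -0.6] q [-0.05  0.17  1.99  0.    0.97 -0.13]
-> [0.428  0.0508 0.003 ] 4.5
  dp [0.173, 0.002, -0.005] an [0.001, 0.001, -0.0]
  dp [0.173, 0.002, -0.005] an [0.001, 0.001, -0.0]
  dp [0.173, 0.002, -0.004] an [0.001, 0.001, -0.0]
  dp [0.173, 0.002, -0.004] an [0.001, 0.001, -0.0]
  dp [0.173, 0.002, -0.004] an [0.001, 0.001, -0.0]
nipple rect [569.6 110.2  89.6  46.6  81.3] rect hi [569.6 110.2  89.6  46.6  81.3] pca hi [563.6 110.9  82.6] 
tee rect [575.1  56.3  98.   71.8  83.7] rect hi [575.1  56.3  98.   71.8  83.7] pca hi [563.5  56.3  76.3] bush [605.1  47.9  30.7   8.8  78.8] 25 grey [570.2  56.9  98.   62.   83.7]
valve rect [428.2  49.8  49.6  93.2   4.7] rect hi [428.3  49.5  49.6  92.5   4.7] pca hi [421.5  59.6  87.8] handle [426.9  52.8  94.3] [427.5  50.4  15.4  63.7   5. ]
```

View pics/n3.png

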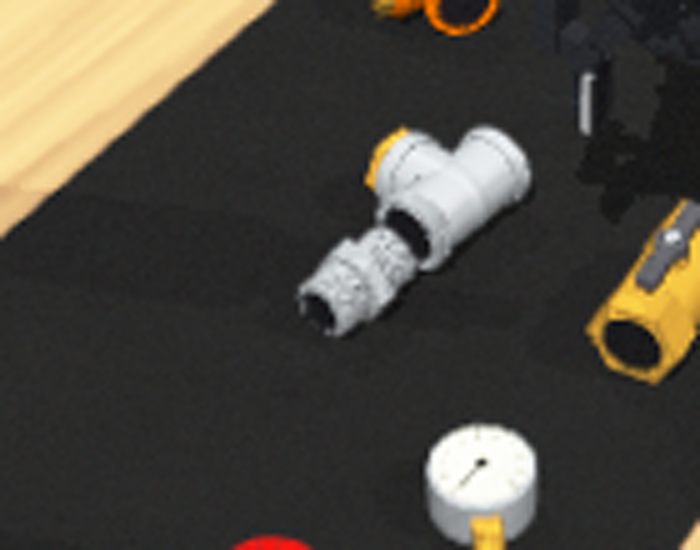

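The nipple lies flat at (345,280), in line off the tee's left end with a small gap. Next the valve at (650,290).

Request:
arm_command(
  series=[
    {"dp": [0.15, 0.005, -0.01], "angular": [0, 0, 0], "gripper": 75},
    {"dp": [0.2, 0.005, -0.01], "angular": [0, 0, 0], "gripper": 75},
    {"dp": [0.2, 0, 0], "angular": [0, 0, 0], "gripper": 75},
    {"dp": [0.17, 0, 0], "angular": [0, 0, 0], "gripper": 75},
    {"dp": [0.08, 0, 0], "angular": [0, 0, 0], "gripper": 75},
    {"dp": [0.03, 0, 0], "angular": [0, 0, 0], "gripper": 75},
    {"dp": [0, 0, 0], "angular": [0, 0, 0], "gripper": 75},
    {"dp": [0, 0, 0], "angular": [0, 0, 0], "gripper": 75},
  ],
)

```text
clock: 10.25
position: [0.4343, 0.0517, 0.0051]
ee_rot: [0.712, -0.031, 0.701, 0.031]
contact_force: [0.1, -0.8, 0.3]
width: 0.0748
```

Run:
```python
from h import *
plan([((.428,.0508,.003),4.5,1)])
g=dict(np.load('side1.npz'))
# side-view: fresh estimate of nipple end vs tee end along the tee axis
P,C=pts(g,.571,.12,.1); o=np.array([.5625,.0488]); u=np.array([.1132,.9936]); b=np.array([u[1],-u[0]])
s=(P[:,:2]-o)@u*1000; t=(P[:,:2]-o)@b*1000; k=(abs(t)<20)&(s>20)&(s<120)
print(np.histogram(s[k],bins=np.arange(20,122,3)))
gap=(abs(t)<22)&(P[:,2]>.028)
print([(lo,round(P[gap&(s>=lo)&(s<lo+3)][:,2].max(),3) if (gap&(s>=lo)&(s<lo+3)).any() else None) for lo in range(24,116,3)])
```

```text
now [0.4343 0.0517 0.0051] jaw 5.0 w 0.0748 t 10.25 F [ 0.1 -0.8  0.3] q [-0.04  0.33  2.12  0.    0.68 -0.13]
-> [0.428  0.0508 0.003 ] 4.5
  dp [0.016, -0.003, -0.053] an [0.006, 0.01, 0.0]
(array([12,  8, 10, 11, 27, 75,  5,  0,  0,  6, 11, 12, 12, 13, 10,  8,  4,
       18, 11, 16, 28, 15, 14, 14, 13, 12, 12, 27, 40,  0,  0,  0,  0]), array([ 20,  23,  26,  29,  32,  35,  38,  41,  44,  47,  50,  53,  56,
        59,  62,  65,  68,  71,  74,  77,  80,  83,  86,  89,  92,  95,
        98, 101, 104, 107, 110, 113, 116, 119]))
[(24, np.float64(0.045)), (27, np.float64(0.046)), (30, np.float64(0.046)), (33, np.float64(0.048)), (36, np.float64(0.045)), (39, None), (42, None), (45, None), (48, np.float64(0.034)), (51, np.float64(0.038)), (54, np.float64(0.036)), (57, np.float64(0.034)), (60, np.float64(0.036)), (63, np.float64(0.035)), (66, np.float64(0.037)), (69, np.float64(0.039)), (72, np.float64(0.039)), (75, np.float64(0.039)), (78, np.float64(0.041)), (81, np.float64(0.04)), (84, np.float64(0.036)), (87, np.float64(0.036)), (90, np.float64(0.035)), (93, np.float64(0.037)), (96, np.float64(0.035)), (99, np.float64(0.037)), (102, np.float64(0.035)), (105, None), (108, None), (111, None), (114, None)]
```

Request:
arm_command(
  series=[
    {"dp": [0.016, -0.005, -0.05], "angular": [0.005, 0.01, 0], "gripper": 75},
    {"dp": [0, 0, 0], "angular": [0, 0, 0], "gripper": 60},
    {"dp": [0, 0, 0], "angular": [0, 0, 0], "gripper": 30},
    {"dp": [0, 0, 0], "angular": [0, 0, 0], "gripper": 30},
    {"dp": [0, 0, 0], "angular": [0, 0, 0], "gripper": 30},
    {"dp": [0, 0, 0], "angular": [0, 0, 0], "gripper": 30},
    {"dp": [0, 0, 0], "angular": [0, 0, 0], "gripper": 30},
    {"dp": [0, 0, 0], "angular": [0, 0, 0], "gripper": 30},
  ],
  grip_force=80,
)

```text
clock: 11.25
position: [0.4289, 0.0504, 0.0044]
ee_rot: [0.707, -0.028, 0.706, 0.028]
contact_force: [-0.4, 0.2, 2.0]
width: 0.042
```

Run:
```python
from h import *
st,p,r=cur()
plan([(p+[0,0,.09],4.5,2),((.5804,.2058,.09),-6.5,5)])
```

```text
now [0.4289 0.0504 0.0044] jaw 4.5 w 0.042 t 11.25 F [-0.4  0.2  2. ] q [-0.04  0.33  2.12 -0.    0.69 -0.12]
-> [0.4289 0.0504 0.0944] 4.5
  dp [-0.375, -0.0, 0.001] an [0.0, 0.001, 0.0]
  dp [-0.375, -0.0, 0.0] an [0.0, 0.001, 0.0]
-> [0.5804 0.2058 0.09  ] -6.5
  dp [0.007, 0.238, 0.272] an [0.024, 0.0, 0.0]
  dp [0.007, 0.249, 0.263] an [0.024, 0.0, 0.0]
  dp [0.007, 0.258, 0.253] an [0.024, 0.0, 0.0]
  dp [0.007, 0.268, 0.243] an [0.024, 0.0, 0.0]
  dp [0.007, 0.277, 0.232] an [0.024, 0.0, 0.0]
```

Request:
arm_command(
  series=[
    {"dp": [-0.2, 0, 0], "angular": [0, 0, 0], "gripper": 30},
    {"dp": [-0.4, 0, 0], "angular": [0, 0, 0], "gripper": 30},
    {"dp": [-0.2, 0.1, 0.12], "angular": [0.01, 0, 0], "gripper": 30},
    {"dp": [0, 0.25, 0.28], "angular": [0.024, 0, 0], "gripper": 30},
    {"dp": [0, 0.25, 0.27], "angular": [0.024, 0, 0], "gripper": 30},
    {"dp": [0, 0.26, 0.26], "angular": [0.024, 0, 0], "gripper": 30},
    {"dp": [0, 0.27, 0.25], "angular": [0.024, 0, 0], "gripper": 30},
    {"dp": [0, 0.18, 0.14], "angular": [0.02, 0, 0], "gripper": 30},
  ],
)

```text
clock: 12.25
position: [0.583, 0.2103, 0.0926]
ee_rot: [0.699, 0.044, 0.712, -0.047]
contact_force: [0.5, 0.1, -5.7]
width: 0.0417
```

Run:
```python
from h import *
plan([((.5804,.2058,.02),-6.5,4)])
```

```text
now [0.583  0.2103 0.0926] jaw -7.3 w 0.0417 t 12.25 F [ 0.5  0.1 -5.7] q [0.23 0.45 1.59 0.   1.11 0.36]
-> [0.5804 0.2058 0.02  ] -6.5
  dp [0.151, -0.009, -0.002] an [-0.002, -0.003, 0.001]
  dp [0.151, -0.009, -0.002] an [-0.002, -0.003, 0.001]
  dp [0.151, -0.01, -0.003] an [-0.002, -0.003, 0.001]
  dp [0.151, -0.01, -0.004] an [-0.002, -0.003, 0.001]
```

Request:
arm_command(
  series=[
    {"dp": [0, -0.03, -0.01], "angular": [-0.004, -0.005, 0], "gripper": 30},
    {"dp": [0.1, -0.015, -0.005], "angular": [-0.004, -0.005, 0], "gripper": 30},
    {"dp": [0.16, 0, 0], "angular": [0, 0, 0], "gripper": 30},
    {"dp": [0.16, 0, 0], "angular": [0, 0, 0], "gripper": 30},
    {"dp": [0.1, 0, 0], "angular": [0, 0, 0], "gripper": 30},
    {"dp": [0, 0, 0], "angular": [0, 0, 0], "gripper": 30},
    {"dp": [0, 0, 0], "angular": [0, 0, 0], "gripper": 30},
    {"dp": [0, 0, 0], "angular": [0, 0, 0], "gripper": 30},
  ],
)

```text
clock: 13.25
position: [0.5734, 0.2022, 0.022]
ee_rot: [0.701, 0.036, 0.711, -0.043]
contact_force: [-0.1, 0.4, -5.0]
width: 0.0419
```

Run:
```python
from h import *
plan([((.5804,.2058,.004),-6.5,2)])
```

```text
now [0.5734 0.2022 0.022 ] jaw -6.4 w 0.0419 t 13.25 F [-0.1  0.4 -5. ] q [ 0.23  0.51  1.7  -0.01  0.95  0.34]
-> [0.5804 0.2058 0.004 ] -6.5
  dp [0.075, 0.019, 0.028] an [0.0, -0.005, 0.004]
  dp [0.075, 0.019, 0.028] an [0.0, -0.005, 0.004]
```

Request:
arm_command(
  series=[
    {"dp": [0.01, 0.02, 0.03], "angular": [0, -0.006, 0.004], "gripper": 30},
    {"dp": [0.01, 0.015, 0.028], "angular": [0, -0.006, 0.004], "gripper": 30},
    {"dp": [0, 0, 0], "angular": [0, 0, 0], "gripper": 30},
    {"dp": [0.04, 0, 0], "angular": [0, 0, 0], "gripper": 30},
    {"dp": [0.04, 0, 0], "angular": [0, 0, 0], "gripper": 30},
    {"dp": [0.02, 0, 0], "angular": [0, 0, 0], "gripper": 30},
    {"dp": [0, 0, 0], "angular": [0, 0, 0], "gripper": 30},
    {"dp": [0, 0, 0], "angular": [0, 0, 0], "gripper": 30},
  ],
)

```text
clock: 14.25
position: [0.5822, 0.2061, 0.0076]
ee_rot: [0.709, 0.04, 0.703, -0.039]
contact_force: [-0.2, -0.0, -4.7]
width: 0.042
```

Run:
```python
from h import *
plan([((.5804,.2058,.004),-6.5,1)])
```

```text
now [0.5822 0.2061 0.0076] jaw -6.4 w 0.042 t 14.25 F [-0.2 -0.  -4.7] q [0.23 0.53 1.71 0.   0.89 0.34]
-> [0.5804 0.2058 0.004 ] -6.5
  dp [0.029, -0.004, -0.014] an [0.001, 0.005, -0.002]
```

Request:
arm_command(
  series=[
    {"dp": [0.02, -0.003, -0.014], "angular": [0, 0.005, 0], "gripper": 30},
    {"dp": [0.013, 0, 0], "angular": [0, 0, 0], "gripper": 30},
    {"dp": [0, 0, 0], "angular": [0, 0, 0], "gripper": 55},
    {"dp": [0, 0, 0], "angular": [0, 0, 0], "gripper": 70},
    {"dp": [0, 0, 0], "angular": [0, 0, 0], "gripper": 70},
    {"dp": [-0.15, 0, 0], "angular": [0, 0, 0], "gripper": 70},
    {"dp": [-0.35, 0, 0], "angular": [0, 0, 0], "gripper": 70},
    {"dp": [-0.35, 0, 0], "angular": [0, 0, 0], "gripper": 70},
  ],
)

```text
clock: 15.25
position: [0.5803, 0.2055, 0.1073]
ee_rot: [0.705, 0.04, 0.707, -0.039]
contact_force: [0.1, 0.7, -0.2]
width: 0.0697
```

Run:
```python
from h import *
# tail: thread dir ~79 deg -> jaw axis -11; hexagon centre 12.5 mm towards thread from the middle of its length
for n in('top','side'):
    g=dict(np.load(n+'0.npz')); P,C=pts(g,.447,-.252,.06); 
    for yaw in(-11,-14):
        a=np.radians(yaw); u=np.array([-np.sin(a),np.cos(a)]); b=np.array([u[1],-u[0]]); o=np.array([.447,-.252])
        s=(P[:,:2]-o)@u*1e3; t=(P[:,:2]-o)@b*1e3
        hexm=P[:,2]>.034
        print(n,yaw,'s',s.min().round(1),s.max().round(1),'hex s',np.percentile(s[hexm],[2,50,98]).round(1),'t mid by s',[(lo,((t[(s>=lo)&(s<lo+10)].max()+t[(s>=lo)&(s<lo+10)].min())/2).round(1)) for lo in range(-42,38,10)])
plan([((.449,-.241,.12),-11,8)])
```

```text
top -11 s -43.0 41.1 hex s [-0.4 11.3 31.3] t mid by s [(-42, np.float64(0.0)), (-32, np.float64(-0.0)), (-22, np.float64(0.0)), (-12, np.float64(1.2)), (-2, np.float64(0.9)), (8, np.float64(1.0)), (18, np.float64(1.0)), (28, np.float64(2.0))]
top -14 s -43.2 41.6 hex s [-0.2 11.4 31.3] t mid by s [(-42, np.float64(2.0)), (-32, np.float64(1.4)), (-22, np.float64(1.0)), (-12, np.float64(1.6)), (-2, np.float64(-0.4)), (8, np.float64(0.7)), (18, np.float64(-0.0)), (28, np.float64(0.2))]
side -11 s -44.1 43.6 hex s [-2.3 13.  40.6] t mid by s [(-42, np.float64(-1.6)), (-32, np.float64(0.1)), (-22, np.float64(-1.1)), (-12, np.float64(-6.2)), (-2, np.float64(-3.5)), (8, np.float64(1.6)), (18, np.float64(-1.7)), (28, np.float64(2.6))]
side -14 s -44.5 43.3 hex s [-2.4 13.  40.8] t mid by s [(-42, np.float64(0.5)), (-32, np.float64(1.6)), (-22, np.float64(-0.2)), (-12, np.float64(-5.6)), (-2, np.float64(-3.9)), (8, np.float64(0.8)), (18, np.float64(-0.7)), (28, np.float64(0.9))]
now [0.5803 0.2055 0.1073] jaw -6.4 w 0.0697 t 15.25 F [ 0.1  0.7 -0.2] q [0.23 0.43 1.6  0.   1.12 0.34]
-> [ 0.449 -0.241  0.12 ] -11
  dp [-0.014, -0.477, -0.084] an [0.006, -0.0, -0.0]
  dp [-0.014, -0.478, -0.079] an [0.006, -0.0, -0.0]
  dp [-0.014, -0.479, -0.074] an [0.006, -0.0, -0.0]
  dp [-0.014, -0.48, -0.07] an [0.006, -0.0, -0.0]
  dp [-0.014, -0.48, -0.065] an [0.006, -0.0, -0.0]
  dp [-0.014, -0.481, -0.06] an [0.006, -0.0, -0.0]
  dp [-0.013, -0.482, -0.055] an [0.006, -0.0, -0.0]
  dp [-0.013, -0.482, -0.05] an [0.006, -0.0, -0.0]
```

Request:
arm_command(
  series=[
    {"dp": [-0.03, -0.45, -0.085], "angular": [0.008, 0, 0], "gripper": 70},
    {"dp": [-0.02, -0.48, -0.085], "angular": [0.008, 0, 0], "gripper": 70},
    {"dp": [-0.01, -0.49, -0.08], "angular": [0.008, 0, 0], "gripper": 70},
    {"dp": [0, -0.49, -0.08], "angular": [0.008, 0, 0], "gripper": 70},
    {"dp": [0, -0.49, -0.07], "angular": [0.008, 0, 0], "gripper": 70},
    {"dp": [0, -0.49, -0.065], "angular": [0.008, 0, 0], "gripper": 70},
    {"dp": [0, -0.49, -0.06], "angular": [0.008, 0, 0], "gripper": 70},
    {"dp": [0, -0.4, -0.04], "angular": [0.008, 0, 0], "gripper": 70},
  ],
)

```text
clock: 16.25
position: [0.4484, -0.2424, 0.1196]
ee_rot: [0.711, 0.074, 0.696, -0.072]
contact_force: [0.1, -0.2, -0.9]
width: 0.0698
```

Run:
```python
from h import *
plan([((.4503,-.2405,.05),-12.5,3)])
```

```text
now [ 0.4484 -0.2424  0.1196] jaw -11.9 w 0.0698 t 16.25 F [ 0.1 -0.2 -0.9] q [-0.64  0.26  1.83  0.02  1.03 -0.44]
-> [ 0.4503 -0.2405  0.05  ] -12.5
  dp [0.193, 0.005, -0.0] an [0.002, 0.005, -0.001]
  dp [0.193, 0.006, 0.001] an [0.002, 0.005, -0.001]
  dp [0.193, 0.006, 0.003] an [0.002, 0.005, -0.001]
```

Request:
arm_command(
  series=[
    {"dp": [0.02, 0.03, 0.01], "angular": [0.003, 0.006, 0], "gripper": 70},
    {"dp": [0.12, 0, 0], "angular": [0, 0.003, 0], "gripper": 70},
    {"dp": [0.2, 0, 0], "angular": [0, 0, 0], "gripper": 70},
    {"dp": [0.2, 0, 0], "angular": [0, 0, 0], "gripper": 70},
    {"dp": [0.17, 0, 0], "angular": [0, 0, 0], "gripper": 70},
    {"dp": [0.12, 0, 0], "angular": [0, 0, 0], "gripper": 70},
    {"dp": [0, 0, 0], "angular": [0, 0, 0], "gripper": 70},
    {"dp": [0, 0, 0], "angular": [0, 0, 0], "gripper": 70},
  ],
)

```text
clock: 17.25
position: [0.452, -0.2334, 0.0139]
ee_rot: [0.705, 0.075, 0.702, -0.071]
contact_force: [0.1, -0.5, -0.2]
width: 0.0695
```

Run:
```python
from h import *
plan([((.4503,-.2405,.001),-12.5,1)])
OBJ.clear(); OBJ.update(valve=(.580,.206))
g=get_image('side'); rep(g); np.savez('side2.npz',**g)
P,C=pts(g,.575,.16,.15); o=np.array([.5625,.0488]); u=np.array([.1132,.9936]); b=np.array([u[1],-u[0]])
s=(P[:,:2]-o)@u*1000; t=(P[:,:2]-o)@b*1000; k=(abs(t)<24)&(s>30)&(P[:,2]>.02)
print(np.histogram(s[k],bins=np.arange(30,212,2))[0])
cv2.imwrite('pics/v1.png',cv2.resize(g['image'][150:320,170:390],(770,595),interpolation=cv2.INTER_CUBIC))
```

```text
now [ 0.452  -0.2334  0.0139] jaw -11.8 w 0.0695 t 17.25 F [ 0.1 -0.5 -0.2] q [-0.62  0.4   1.95  0.01  0.79 -0.42]
-> [ 0.4503 -0.2405  0.001 ] -12.5
  dp [0.107, -0.061, -0.002] an [0.008, 0.003, -0.004]
valve rect [572.4 200.9 105.6  45.7  78.9] rect hi [572.4 200.9 105.6  45.7  78.9] pca hi [570.4 210.5  79.7] handle [577.7 208.3  82.8] [577.6 205.8  63.4  19.   88.7]
[10 13 38 42  7  0  0  0  0  4  9  4  7  9  5  7  7  7  3  3  9 10 11  8
  7 20 12  8  9  6  7  9  8  9  6  9  9  6  0  0  4  5 13  7  9  7 11  9
  8 10 13 11 15 17 11 17 13 10 14 12  9 12 14 14 14 14 14 15 17 10 16 11
 16 12  7 16 12 18 19 17  9 16 14 10 13 52 29  0  0  0]
```

View pics/v1.png

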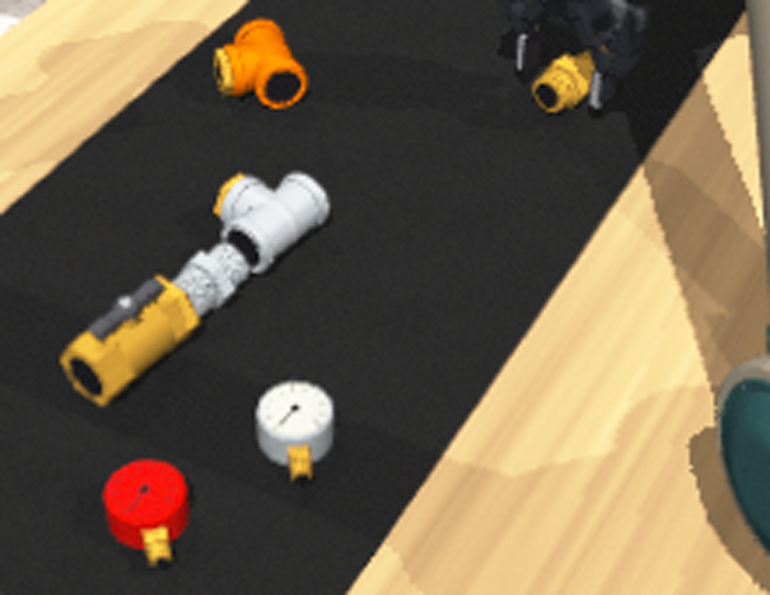

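The valve (130,340) sits beyond the nipple (210,280), handle up and in line. The fingers straddle the tail (560,80) but are 7 mm too far towards its thread; I'll correct that, lower and close.

Request:
arm_command(
  series=[
    {"dp": [0, -0.06, 0], "angular": [0.008, 0.003, 0], "gripper": 70},
    {"dp": [0.06, 0, 0], "angular": [0, 0, 0], "gripper": 70},
    {"dp": [0.05, 0, 0], "angular": [0, 0, 0], "gripper": 70},
    {"dp": [0, 0, 0], "angular": [0, 0, 0], "gripper": 60},
    {"dp": [0, 0, 0], "angular": [0, 0, 0], "gripper": 56},
    {"dp": [0, 0, 0], "angular": [0, 0, 0], "gripper": 56},
    {"dp": [0, 0, 0], "angular": [0, 0, 0], "gripper": 56},
    {"dp": [0, 0, 0], "angular": [0, 0, 0], "gripper": 56},
  ],
  grip_force=60,
)

```text
clock: 18.3
position: [0.4513, -0.2417, 0.0013]
ee_rot: [0.704, 0.079, 0.702, -0.076]
contact_force: [0.8, -0.4, -0.8]
width: 0.0559
```

Run:
```python
from h import *
plan([((.4503,-.2405,.001),-12.5,1)])
g=get_image('top'); np.savez('top2.npz',**g)
P,C=pts(g,.575,.16,.15); o=np.array([.5625,.0488]); u=np.array([.1132,.9936]); b=np.array([u[1],-u[0]])
s=(P[:,:2]-o)@u*1000; t=(P[:,:2]-o)@b*1000; k=(abs(t)<24)&(s>-50)&(P[:,2]>.015)
print(np.histogram(s[k],bins=np.arange(30,212,2))[0])
for lo,hi in((30,39),(-38,-30),(50,66),(70,82),(85,104),(118,135),(140,175),(182,200)):
    q=(s>lo)&(s<hi)&(abs(t)<30)&(P[:,2]>.012); h=q&(P[:,2]>.05)
    print(lo,hi,'t range',t[q].min().round(1),t[q].max().round(1),'handle t',t[h].mean().round(1) if h.any() else '')
```

```text
now [ 0.4513 -0.2417  0.0013] jaw -12.6 w 0.0559 t 18.3 F [ 0.8 -0.4 -0.8] q [-0.63  0.42  1.95  0.01  0.77 -0.42]
-> [ 0.4503 -0.2405  0.001 ] -12.5
  dp [0.003, 0.008, -0.01] an [-0.001, 0.002, -0.003]
[10  7 13  8  1  0  0  0  0  6  9  6  5 10  6  6 10  7  3 10  9 11 11 12
  5 13  8  4  8  7  5  7 10  6  9  6  7  6  2  0  0  0 27 15  7 10 11  8
 13 12 11 11 10 11 10  8  9 13  7 11 11  9 10 13  8  8 12  5 10 13 11  6
 12  9 11 13  9 12  8 10  7 11  8 12 11  6  0  0  0  0]
30 39 t range -23.0 18.6 handle t 
-38 -30 t range -23.2 18.0 handle t 
50 66 t range -16.1 15.7 handle t 
70 82 t range -22.3 20.1 handle t 
85 104 t range -15.9 15.6 handle t 
118 135 t range -25.3 24.2 handle t -1.8
140 175 t range -23.3 20.6 handle t -1.2
182 200 t range -25.0 24.6 handle t -1.3
```

Top depth gives gaps of about 9.5 mm (tee to nipple) and 8 mm (nipple to valve), with lateral errors of 1 mm or less. Closing on the tail.

Request:
arm_command(
  series=[
    {"dp": [0, 0.008, -0.01], "angular": [0, 0.002, 0], "gripper": 56},
    {"dp": [0, 0, 0], "angular": [0, 0, 0], "gripper": 30},
    {"dp": [0, 0, 0], "angular": [0, 0, 0], "gripper": 30},
    {"dp": [0, 0, 0], "angular": [0, 0, 0], "gripper": 30},
    {"dp": [0, 0, 0], "angular": [0, 0, 0], "gripper": 30},
    {"dp": [0, 0, 0], "angular": [0, 0, 0], "gripper": 30},
    {"dp": [-0.2, 0, 0], "angular": [0, 0, 0], "gripper": 30},
    {"dp": [-0.3, 0, 0], "angular": [0, 0, 0], "gripper": 30},
  ],
  grip_force=60,
)

```text
clock: 19.35
position: [0.4479, -0.2389, 0.0599]
ee_rot: [0.7, 0.081, 0.705, -0.074]
contact_force: [0.5, 0.7, -1.6]
width: 0.041
```

Run:
```python
from h import *
g=dict(np.load('top2.npz'))
P,C=pts(g,.565,.05,.06); o=np.array([.5625,.0488]); u=np.array([.1132,.9936]); b=np.array([u[1],-u[0]])
s=(P[:,:2]-o)@u*1000; t=(P[:,:2]-o)@b*1000; k=(abs(t)<24)&(P[:,2]>.015)
print('tee right end',np.histogram(s[k],bins=np.arange(-50,-25,1))[0])
k=(abs(s)<12)&(P[:,2]>.01); print('bush face',np.histogram(t[k],bins=np.arange(38,52,1))[0]); k=(t>30)&(P[:,2]>.01); print('branch s range',s[k].min(),s[k].max())
plan([((.5537,-.0287,.09),-6.5,5)])
```

```text
tee right end [0 0 0 0 0 0 0 0 0 0 0 9 4 7 5 3 9 4 2 9 4 3 6 4]
bush face [3 2 5 1 1 5 2 1 0 0 0 0 0]
branch s range -22.352367544641194 19.267231390379212
now [ 0.4479 -0.2389  0.0599] jaw -12.6 w 0.041 t 19.35 F [ 0.5  0.7 -1.6] q [-0.63  0.34  1.89  0.01  0.92 -0.41]
-> [ 0.5537 -0.0287  0.09  ] -6.5
  dp [-0.048, 0.381, 0.095] an [-0.014, -0.001, -0.001]
  dp [-0.048, 0.379, 0.103] an [-0.014, -0.001, -0.001]
  dp [-0.049, 0.376, 0.112] an [-0.014, -0.001, -0.001]
  dp [-0.049, 0.374, 0.12] an [-0.014, -0.001, -0.001]
  dp [-0.05, 0.371, 0.128] an [-0.014, -0.001, -0.001]
```

Request:
arm_command(
  series=[
    {"dp": [-0.15, 0.3, 0.08], "angular": [-0.014, 0, 0], "gripper": 30},
    {"dp": [-0.05, 0.38, 0.11], "angular": [-0.014, 0, 0], "gripper": 30},
    {"dp": [0, 0.38, 0.12], "angular": [-0.014, 0, 0], "gripper": 30},
    {"dp": [0, 0.38, 0.13], "angular": [-0.014, 0, 0], "gripper": 30},
    {"dp": [0, 0.36, 0.13], "angular": [-0.014, 0, 0], "gripper": 30},
    {"dp": [0, 0, 0], "angular": [0, 0, 0], "gripper": 30},
    {"dp": [0.1, 0, 0], "angular": [0, 0, 0], "gripper": 30},
    {"dp": [0, 0, 0], "angular": [0, 0, 0], "gripper": 30},
  ],
)

```text
clock: 20.35
position: [0.5555, -0.0345, 0.073]
ee_rot: [0.704, 0.041, 0.708, -0.036]
contact_force: [-0.7, -1.2, -1.9]
width: 0.041
```

Run:
```python
from h import *
plan([((.5537,-.0287,.09),-6.5,1)])
```

```text
now [ 0.5555 -0.0345  0.073 ] jaw -6.3 w 0.041 t 20.35 F [-0.7 -1.2 -1.9] q [-0.19  0.39  1.77  0.01  0.99 -0.09]
-> [ 0.5537 -0.0287  0.09  ] -6.5
  dp [-0.141, 0.047, -0.021] an [0.003, -0.004, -0.004]
```

Request:
arm_command(
  series=[
    {"dp": [0, 0.04, -0.018], "angular": [0.003, -0.004, -0.004], "gripper": 30},
    {"dp": [0.1, 0.005, 0], "angular": [0, 0, 0], "gripper": 30},
    {"dp": [0.15, 0, 0], "angular": [0, 0, 0], "gripper": 30},
    {"dp": [0.15, 0, 0], "angular": [0, 0, 0], "gripper": 30},
    {"dp": [0.08, 0, 0], "angular": [0, 0, 0], "gripper": 30},
    {"dp": [0, 0, 0], "angular": [0, 0, 0], "gripper": 30},
    {"dp": [0, 0, 0], "angular": [0, 0, 0], "gripper": 30},
    {"dp": [0, 0, 0], "angular": [0, 0, 0], "gripper": 30},
  ],
)

```text
clock: 21.35
position: [0.5531, -0.0317, 0.0129]
ee_rot: [0.706, 0.042, 0.705, -0.042]
contact_force: [0.3, 0.9, -2.0]
width: 0.0412
```

Run:
```python
from h import *
plan([((.5537,-.0287,.002),-6.5,1)])
```

```text
now [ 0.5531 -0.0317  0.0129] jaw -6.8 w 0.0412 t 21.35 F [ 0.3  0.9 -2. ] q [-0.18  0.45  1.85 -0.    0.84 -0.06]
-> [ 0.5537 -0.0287  0.002 ] -6.5
  dp [0.091, 0.025, 0.002] an [-0.004, 0.001, 0.0]
```

Request:
arm_command(
  series=[
    {"dp": [0.03, 0.02, 0.002], "angular": [-0.003, 0, 0], "gripper": 30},
    {"dp": [0.04, 0, 0], "angular": [0, 0, 0], "gripper": 30},
    {"dp": [0.02, 0, 0], "angular": [0, 0, 0], "gripper": 30},
    {"dp": [0, 0, 0], "angular": [0, 0, 0], "gripper": 30},
    {"dp": [0, 0, 0], "angular": [0, 0, 0], "gripper": 30},
    {"dp": [0, 0, 0], "angular": [0, 0, 0], "gripper": 30},
    {"dp": [0, 0, 0], "angular": [0, 0, 0], "gripper": 30},
    {"dp": [0, 0, 0], "angular": [0, 0, 0], "gripper": 30},
  ],
)

```text
clock: 22.35
position: [0.5545, -0.0292, 0.0024]
ee_rot: [0.707, 0.04, 0.705, -0.041]
contact_force: [-0.4, -0.3, -1.1]
width: 0.0409
```

Run:
```python
from h import *
plan([((.5537,-.0287,.001),-6.5,1)])
g=get_image('side'); np.savez('side3.npz',**g)
P,C=pts(g,.56,.0,.1); o=np.array([.5625,.0488]); u=np.array([.1132,.9936]); b=np.array([u[1],-u[0]])
s=(P[:,:2]-o)@u*1000; t=(P[:,:2]-o)@b*1000; k=(abs(t)<20)&(P[:,2]>.015)&(P[:,2]<.05)
print('s hist from -66',np.histogram(s[k],bins=np.arange(-66,-20,2))[0])
```

```text
now [ 0.5545 -0.0292  0.0024] jaw -6.5 w 0.0409 t 22.35 F [-0.4 -0.3 -1.1] q [-0.18  0.47  1.86 -0.    0.81 -0.06]
-> [ 0.5537 -0.0287  0.001 ] -6.5
  dp [0.011, 0.003, -0.007] an [-0.001, 0.002, 0.001]
s hist from -66 [12  6  8  6  7  6  7 10  1  0  0  0  0  5  6  4 10 11 11  5 10  7]
```

Request:
arm_command(
  series=[
    {"dp": [0.014, 0, -0.006], "angular": [0, 0, 0], "gripper": 30},
    {"dp": [0, 0, 0], "angular": [0, 0, 0], "gripper": 30},
    {"dp": [0, 0, 0], "angular": [0, 0, 0], "gripper": 50},
    {"dp": [0, 0, 0], "angular": [0, 0, 0], "gripper": 62},
    {"dp": [0, 0, 0], "angular": [0, 0, 0], "gripper": 62},
    {"dp": [-0.15, 0, 0], "angular": [0, 0, 0], "gripper": 62},
    {"dp": [-0.35, 0, 0], "angular": [0, 0, 0], "gripper": 80},
    {"dp": [-0.35, 0, 0], "angular": [0, 0, 0], "gripper": 80},
  ],
)

```text
clock: 23.4
position: [0.5515, -0.0288, 0.1028]
ee_rot: [0.705, 0.04, 0.707, -0.041]
contact_force: [0.8, -0.8, -0.3]
width: 0.08
```

Run:
```python
from h import *
# gauge: case centre and stem tip by colour, rays at known heights
for n in('top0','side0','top2','side2'):
    g=dict(np.load(n+'.npz')); im=g['image'].astype(int); P0=proj(g,[.44,.205,.02])[0]
    vv,uu=np.mgrid[0:384,0:512]; near=np.hypot(uu-P0[0],vv-P0[1])<35
    sat=im.max(2)-im.min(2); wh=near&(im.min(2)>(185 if n[0]=='s' else 150))&(sat<45); br=near&(sat>80)&(im.max(2)>90)&(im[...,1]>60)
    n_,lab,st_,c_=cv2.connectedComponentsWithStats(br.astype(np.uint8)); W=world_depth(g)
    a=ray(g,[[uu[wh].mean(),vv[wh].mean()]],.028)[0]
    i=1+np.argmin([np.linalg.norm(c_[j]-P0) for j in range(1,n_)]); i=max(range(1,n_),key=lambda j:st_[j,4]) 
    b=ray(g,[c_[i]],.018)[0]; d=(a-b)[:2]; print(n,'dial',(a*1e3).round(1),wh.sum(),'stem c',(b*1e3).round(1),st_[i,4],'dist',(np.hypot(*d)*1e3).round(1),'yaw',np.degrees(np.arctan2(d[1],d[0])).round(1))
plan([((.442,.204,.11),37.5,6)])
```

```text
top0 dial [441.5 203.2  28. ] 248 stem c [344.5 205.2  18. ] 73 dist 97.1 yaw -1.1
side0 dial [441.4 204.   28. ] 264 stem c [420.9 230.1  18. ] 51 dist 33.2 yaw -51.8
top2 dial [442.4 203.7  28. ] 233 stem c [344.3 204.9  18. ] 71 dist 98.1 yaw -0.7
side2 dial [442.  203.9  28. ] 256 stem c [421.2 229.8  18. ] 49 dist 33.2 yaw -51.2
now [ 0.5515 -0.0288  0.1028] jaw -6.6 w 0.08 t 23.4 F [ 0.8 -0.8 -0.3] q [-0.18  0.35  1.75 -0.    1.05 -0.06]
-> [0.442 0.204 0.11 ] 37.5
  dp [-0.01, 0.304, -0.188] an [-0.082, -0.0, -0.0]
  dp [-0.01, 0.325, -0.148] an [-0.082, -0.0, -0.0]
  dp [-0.01, 0.342, -0.105] an [-0.082, -0.0, -0.0]
  dp [-0.01, 0.352, -0.06] an [-0.082, -0.0, -0.0]
  dp [-0.01, 0.357, -0.015] an [-0.082, -0.0, -0.0]
  dp [-0.01, 0.356, 0.031] an [-0.082, -0.0, -0.0]
```

Request:
arm_command(
  series=[
    {"dp": [-0.03, 0.28, -0.18], "angular": [-0.08, 0, 0], "gripper": 80},
    {"dp": [0, 0.33, -0.16], "angular": [-0.085, 0, 0], "gripper": 80},
    {"dp": [0, 0.35, -0.11], "angular": [-0.085, 0, 0], "gripper": 80},
    {"dp": [0, 0.36, -0.065], "angular": [-0.085, 0, 0], "gripper": 80},
    {"dp": [0, 0.37, -0.02], "angular": [-0.085, 0, 0], "gripper": 80},
    {"dp": [0, 0.32, 0.03], "angular": [-0.08, 0, 0], "gripper": 80},
    {"dp": [0, 0, 0], "angular": [0, 0, 0], "gripper": 80},
    {"dp": [0, 0, 0], "angular": [0, 0, 0], "gripper": 80},
  ],
)

```text
clock: 24.4
position: [0.4382, 0.2041, 0.11]
ee_rot: [0.668, -0.242, 0.662, 0.239]
contact_force: [-0.1, -0.6, 1.4]
width: 0.0797
```

Run:
```python
from h import *
plan([((.442,.204,.05),38.2,3)])
```

```text
now [0.4382 0.2041 0.11  ] jaw 39.8 w 0.0797 t 24.4 F [-0.1 -0.6  1.4] q [ 0.29  0.24  1.89 -0.    1.   -0.4 ]
-> [0.442 0.204 0.05 ] 38.2
  dp [0.167, -0.006, 0.007] an [0.006, 0.002, 0.002]
  dp [0.167, -0.006, 0.007] an [0.006, 0.002, 0.002]
  dp [0.167, -0.007, 0.008] an [0.006, 0.002, 0.002]
```

Request:
arm_command(
  series=[
    {"dp": [0.05, -0.018, 0.02], "angular": [0.015, 0.004, 0.004], "gripper": 80},
    {"dp": [0.15, 0, 0], "angular": [0, 0, 0], "gripper": 80},
    {"dp": [0.2, 0, 0], "angular": [0, 0, 0], "gripper": 80},
    {"dp": [0.2, 0, 0], "angular": [0, 0, 0], "gripper": 80},
    {"dp": [0.15, 0, 0], "angular": [0, 0, 0], "gripper": 80},
    {"dp": [0.05, 0, 0], "angular": [0, 0, 0], "gripper": 80},
    {"dp": [0, 0, 0], "angular": [0, 0, 0], "gripper": 80},
    {"dp": [0, 0, 0], "angular": [0, 0, 0], "gripper": 80},
  ],
)

```text
clock: 25.4
position: [0.4495, 0.1977, 0.0101]
ee_rot: [0.671, -0.227, 0.669, 0.225]
contact_force: [-0.6, -0.5, -0.1]
width: 0.0801
```

Run:
```python
from h import *
plan([((.442,.204,.001),38.2,1)])
```

```text
now [0.4495 0.1977 0.0101] jaw 37.3 w 0.0801 t 25.4 F [-0.6 -0.5 -0.1] q [ 0.27  0.39  1.99 -0.    0.76 -0.37]
-> [0.442 0.204 0.001] 38.2
  dp [0.076, 0.08, -0.018] an [-0.01, 0.002, 0.002]
```

Request:
arm_command(
  series=[
    {"dp": [0.02, 0.08, -0.018], "angular": [-0.01, 0.002, 0], "gripper": 80},
    {"dp": [0.05, 0, 0], "angular": [0, 0, 0], "gripper": 80},
    {"dp": [0, 0, 0], "angular": [0, 0, 0], "gripper": 80},
    {"dp": [0, 0, 0], "angular": [0, 0, 0], "gripper": 80},
    {"dp": [0, 0, 0], "angular": [0, 0, 0], "gripper": 80},
    {"dp": [0, 0, 0], "angular": [0, 0, 0], "gripper": 80},
    {"dp": [0, 0, 0], "angular": [0, 0, 0], "gripper": 70},
    {"dp": [0, 0, 0], "angular": [0, 0, 0], "gripper": 66},
  ],
)

```text
clock: 26.4
position: [0.4425, 0.2051, 0.0027]
ee_rot: [0.67, -0.233, 0.667, 0.231]
contact_force: [-0.2, -0.4, -0.0]
width: 0.0659
```

Run:
```python
from h import *
plan([((.442,.204,.001),38.2,1)])
```

```text
now [0.4425 0.2051 0.0027] jaw 38.2 w 0.0659 t 26.4 F [-0.2 -0.4 -0. ] q [ 0.29  0.39  2.01 -0.    0.74 -0.37]
-> [0.442 0.204 0.001] 38.2
  dp [0.014, -0.005, -0.009] an [0.0, 0.002, 0.003]
```

Request:
arm_command(
  series=[
    {"dp": [0.012, -0.005, -0.009], "angular": [0, 0, 0], "gripper": 66},
    {"dp": [0, 0, 0], "angular": [0, 0, 0], "gripper": 35},
    {"dp": [0, 0, 0], "angular": [0, 0, 0], "gripper": 35},
    {"dp": [0, 0, 0], "angular": [0, 0, 0], "gripper": 35},
    {"dp": [0, 0, 0], "angular": [0, 0, 0], "gripper": 35},
    {"dp": [-0.15, 0, 0], "angular": [0, 0, 0], "gripper": 35},
    {"dp": [-0.45, 0, 0], "angular": [0, 0, 0], "gripper": 35},
    {"dp": [-0.45, 0, 0], "angular": [0, 0, 0], "gripper": 35},
  ],
  grip_force=50,
)

```text
clock: 27.4
position: [0.4374, 0.2027, 0.1253]
ee_rot: [0.665, -0.232, 0.672, 0.231]
contact_force: [0.9, -0.5, -1.8]
width: 0.0507
```

Run:
```python
from h import *
plan([((.6637,.0359,.13),83,7)])
```

```text
now [0.4374 0.2027 0.1253] jaw 38.2 w 0.0507 t 27.4 F [ 0.9 -0.5 -1.8] q [ 0.29  0.23  1.86 -0.    1.07 -0.37]
-> [0.6637 0.0359 0.13  ] 83
  dp [-0.007, -0.323, 0.089] an [-0.071, -0.001, -0.0]
  dp [-0.006, -0.331, 0.052] an [-0.071, -0.001, -0.0]
  dp [-0.006, -0.334, 0.015] an [-0.071, -0.001, -0.0]
  dp [-0.006, -0.334, -0.022] an [-0.071, -0.001, -0.0]
  dp [-0.006, -0.329, -0.059] an [-0.071, -0.001, -0.0]
  dp [-0.006, -0.321, -0.096] an [-0.071, -0.001, -0.0]
  dp [-0.006, -0.308, -0.131] an [-0.071, -0.001, -0.0]
```

Request:
arm_command(
  series=[
    {"dp": [0, -0.32, 0.09], "angular": [-0.071, 0, 0], "gripper": 35},
    {"dp": [0, -0.34, 0.055], "angular": [-0.071, 0, 0], "gripper": 35},
    {"dp": [0, -0.34, 0.015], "angular": [-0.071, 0, 0], "gripper": 35},
    {"dp": [0, -0.34, -0.02], "angular": [-0.071, 0, 0], "gripper": 35},
    {"dp": [0, -0.33, -0.06], "angular": [-0.071, 0, 0], "gripper": 35},
    {"dp": [0, -0.32, -0.1], "angular": [-0.071, 0, 0], "gripper": 35},
    {"dp": [0, -0.26, -0.12], "angular": [-0.065, 0, 0], "gripper": 35},
    {"dp": [0, 0, 0], "angular": [0, 0, 0], "gripper": 35},
  ],
)

```text
clock: 28.4
position: [0.6687, 0.0353, 0.1254]
ee_rot: [0.523, -0.472, 0.528, 0.474]
contact_force: [-1.3, 1.5, -2.1]
width: 0.0509
```

Run:
```python
from h import *
plan([((.6637,.0359,.06),83,3)])
```

```text
now [0.6687 0.0353 0.1254] jaw 84.0 w 0.0509 t 28.4 F [-1.3  1.5 -2.1] q [-0.05  0.49  1.44 -0.    1.22 -1.51]
-> [0.6637 0.0359 0.06  ] 83
  dp [0.182, 0.013, 0.001] an [0.004, -0.001, -0.001]
  dp [0.182, 0.013, 0.0] an [0.004, -0.001, -0.001]
  dp [0.182, 0.014, 0.0] an [0.004, -0.001, -0.001]
```

Request:
arm_command(
  series=[
    {"dp": [0.02, 0.035, 0], "angular": [0.011, -0.003, 0], "gripper": 35},
    {"dp": [0.14, 0, 0], "angular": [0, 0, 0], "gripper": 35},
    {"dp": [0.2, 0, 0], "angular": [0, 0, 0], "gripper": 35},
    {"dp": [0.15, 0, 0], "angular": [0, 0, 0], "gripper": 35},
    {"dp": [0.08, 0, 0], "angular": [0, 0, 0], "gripper": 35},
    {"dp": [0, 0, 0], "angular": [0, 0, 0], "gripper": 35},
    {"dp": [0, 0, 0], "angular": [0, 0, 0], "gripper": 35},
    {"dp": [0, 0, 0], "angular": [0, 0, 0], "gripper": 35},
  ],
)

```text
clock: 29.4
position: [0.6568, 0.0403, 0.049]
ee_rot: [0.527, -0.465, 0.532, 0.473]
contact_force: [-0.5, 1.3, -2.0]
width: 0.0508
```

Run:
```python
from h import *
plan([((.6637,.0359,.003),83,1)])
g=get_image('side'); np.savez('side4.npz',**g)
P=proj(g,[.63,.04,.03])[0].astype(int)
cv2.imwrite('pics/g1.png',cv2.resize(g['image'][P[1]-50:P[1]+50,P[0]-65:P[0]+65],(715,550),interpolation=cv2.INTER_CUBIC))
```

```text
now [0.6568 0.0403 0.049 ] jaw 83.0 w 0.0508 t 29.4 F [-0.5  1.3 -2. ] q [-0.05  0.54  1.55  0.    1.06 -1.5 ]
-> [0.6637 0.0359 0.003 ] 83
  dp [0.383, -0.067, -0.03] an [0.0, 0.002, -0.008]
```

View pics/g1.png

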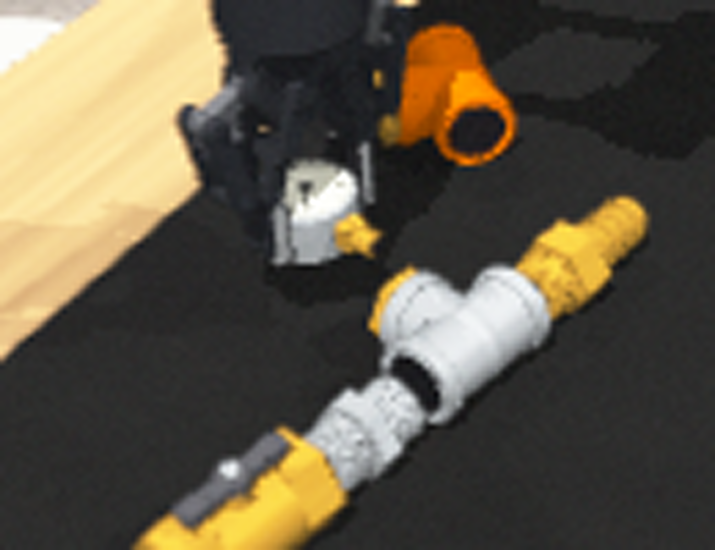

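The held gauge (320,220) has its stem pointing at the bush (390,300). The tail (590,260), nipple and valve are in line. I'll correct sideways, then lower in steps.

Request:
arm_command(
  series=[
    {"dp": [0, -0.05, -0.02], "angular": [0, 0.002, -0.006], "gripper": 35},
    {"dp": [0, -0.03, -0.015], "angular": [0, 0, 0], "gripper": 35},
    {"dp": [0.05, 0, 0], "angular": [0, 0, 0], "gripper": 35},
    {"dp": [0.08, 0, 0], "angular": [0, 0, 0], "gripper": 35},
    {"dp": [0.08, 0, 0], "angular": [0, 0, 0], "gripper": 35},
    {"dp": [0.04, 0, 0], "angular": [0, 0, 0], "gripper": 35},
    {"dp": [0, 0, 0], "angular": [0, 0, 0], "gripper": 35},
    {"dp": [0, 0, 0], "angular": [0, 0, 0], "gripper": 35},
  ],
)

```text
clock: 30.45
position: [0.6667, 0.0343, 0.0169]
ee_rot: [0.529, -0.468, 0.53, 0.469]
contact_force: [0.4, 0.7, -0.2]
width: 0.0507
```

Run:
```python
from h import *
plan([((.6637,.0359,.002),83,1)])
```

```text
now [0.6667 0.0343 0.0169] jaw 83.0 w 0.0507 t 30.45 F [ 0.4  0.7 -0.2] q [-0.05  0.58  1.57 -0.    0.99 -1.5 ]
-> [0.6637 0.0359 0.002 ] 83
  dp [0.124, 0.026, 0.011] an [-0.0, -0.001, -0.002]
```

Run:
```python
from h import *
g=get_image('side'); P=proj(g,[.65,.04,.02])[0].astype(int)
a=cv2.resize(g['image'][P[1]-30:P[1]+30,P[0]-40:P[0]+40],(720,540),interpolation=cv2.INTER_CUBIC)
cv2.imwrite('pics/g2.png',a)
```

```text
(no output)
```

View pics/g2.png

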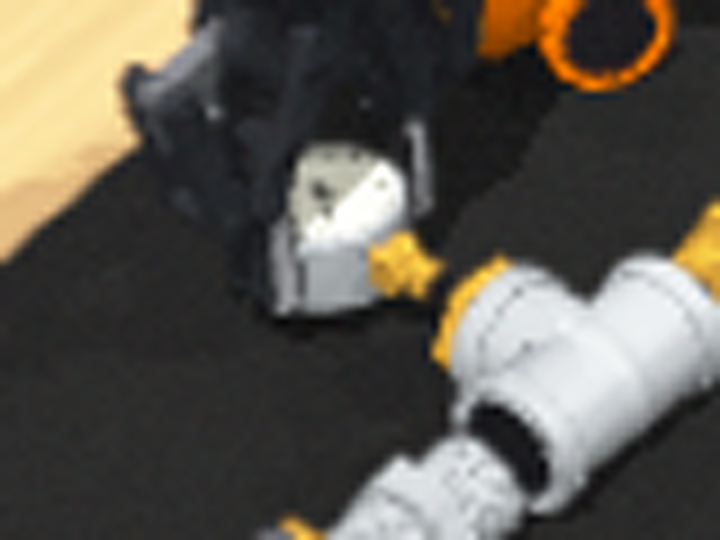

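Request:
arm_command(
  series=[
    {"dp": [0, 0.018, 0.01], "angular": [0, 0, 0], "gripper": 35},
    {"dp": [0.025, 0, 0], "angular": [0, 0, 0], "gripper": 35},
    {"dp": [0.025, 0, 0], "angular": [0, 0, 0], "gripper": 35},
    {"dp": [0.025, 0, 0], "angular": [0, 0, 0], "gripper": 35},
    {"dp": [0, 0, 0], "angular": [0, 0, 0], "gripper": 35},
    {"dp": [0, 0, 0], "angular": [0, 0, 0], "gripper": 35},
    {"dp": [0, 0, 0], "angular": [0, 0, 0], "gripper": 35},
    {"dp": [0, 0, 0], "angular": [0, 0, 0], "gripper": 35},
  ],
)

```text
clock: 31.5
position: [0.6651, 0.0358, 0.0082]
ee_rot: [0.529, -0.468, 0.53, 0.469]
contact_force: [-0.5, 0.9, -1.5]
width: 0.0504
```

Run:
```python
from h import *
plan([((.6637,.0359,.002),83,1)])
```

```text
now [0.6651 0.0358 0.0082] jaw 83.0 w 0.0504 t 31.5 F [-0.5  0.9 -1.5] q [-0.05  0.59  1.58 -0.    0.97 -1.5 ]
-> [0.6637 0.0359 0.002 ] 83
  dp [0.051, 0.011, -0.001] an [-0.0, -0.0, -0.001]
```

Still hanging free. Lower 6 mm more, then release and rise.

Request:
arm_command(
  series=[
    {"dp": [0.02, 0.01, 0], "angular": [0, 0, 0], "gripper": 35},
    {"dp": [0.02, 0, 0], "angular": [0, 0, 0], "gripper": 35},
    {"dp": [0.02, 0, 0], "angular": [0, 0, 0], "gripper": 35},
    {"dp": [0, 0, 0], "angular": [0, 0, 0], "gripper": 35},
    {"dp": [0, 0, 0], "angular": [0, 0, 0], "gripper": 55},
    {"dp": [0, 0, 0], "angular": [0, 0, 0], "gripper": 66},
    {"dp": [0, 0, 0], "angular": [0, 0, 0], "gripper": 66},
    {"dp": [-0.15, 0, 0], "angular": [0, 0, 0], "gripper": 66},
  ],
)

```text
clock: 32.5
position: [0.6634, 0.036, 0.0191]
ee_rot: [0.529, -0.468, 0.53, 0.469]
contact_force: [0.8, 0.0, -0.3]
width: 0.0659
```

Request:
arm_command(
  series=[
    {"dp": [-0.3, 0, 0], "angular": [0, 0, 0], "gripper": 66},
    {"dp": [-0.45, 0, 0], "angular": [0, 0, 0], "gripper": 66},
    {"dp": [-0.45, 0, 0], "angular": [0, 0, 0], "gripper": 66},
    {"dp": [-0.2, 0.35, 0], "angular": [0, 0, 0], "gripper": 66},
    {"dp": [-0.1, 0.45, 0], "angular": [0, 0, 0], "gripper": 66},
    {"dp": [0, 0.5, 0], "angular": [0, 0, 0], "gripper": 66},
    {"dp": [0, 0.5, 0], "angular": [0, 0, 0], "gripper": 66},
    {"dp": [0, 0.4, 0], "angular": [0, 0, 0], "gripper": 66},
  ],
)

```text
clock: 33.5
position: [0.4012, 0.0685, 0.2147]
ee_rot: [0.535, -0.473, 0.525, 0.463]
contact_force: [0.9, -1.3, 0.3]
width: 0.0657
```

Run:
```python
from h import *
plan([])
for n in('top','side'):
    g=get_image(n); np.savez(n+'5.npz',**g)
    o=np.array([.5625,.0488]); a=np.radians(-6.8); u=np.array([-np.sin(a),np.cos(a)]); b=np.array([u[1],-u[0]])
    P,C=pts(g,.6,.05,.22); s=(P[:,:2]-o)@u*1e3; t=(P[:,:2]-o)@b*1e3
    k=(abs(t)<22)&(P[:,2]>.015)&(abs(s)<210)
    h,e=np.histogram(s[k],bins=np.arange(-150,212,1)); nz=h>0
    print(n,'run segs',[(int(e[i]),int(e[j-1])+1) for i,j in [(r[0],r[-1]+1) for r in np.split(np.where(nz)[0],np.where(np.diff(np.where(nz)[0])>2)[0]+1)]])
    k=(abs(s)<10)&(P[:,2]>.006)&(t>25); h,e=np.histogram(t[k],bins=np.arange(25,140,1)); ix=np.where(h>0)[0]
    print(n,'branch segs',[(int(e[r[0]]),int(e[r[-1]])+1) for r in np.split(ix,np.where(np.diff(ix)>2)[0]+1)])
    for lo,hi,nm in((-38,-30,'teeR'),(30,38,'teeL'),(50,66,'nipA'),(71,81,'niphex'),(88,104,'nipB'),(116,134,'v1'),(140,175,'v2'),(182,200,'v3'),(-66,-50,'thread'),(-87,-69,'tailhex'),(-130,-95,'spigot')):
        q=(s>lo)&(s<hi)&(abs(t)<32)&(P[:,2]>.01); print(nm,t[q].min().round(1),t[q].max().round(1),'z',P[q][:,2].max().round(3),end=' | ')
    q=(t>80)&(t<130)&(abs(s)<40)&(P[:,2]>.02); G=P[q]; A=np.c_[G[:,:2],np.ones(len(G))]; A=A[G[:,2]>.024]; co=np.linalg.lstsq(A,G[G[:,2]>.024][:,2],rcond=None)[0]
    sat=C.max(1)-C.min(1); st=(t>54)&(t<78)&(abs(s)<20)&(P[:,2]>.008)
    print('\ngauge case s/t mid',(s[q].min()+s[q].max())/2,(t[q].min()+t[q].max())/2,'z',G[:,2].max().round(3),'tilt',co[:2].round(3),'stem s mid',s[st].mean().round(1),'t',t[st].min().round(1))
T=dict(np.load('top5.npz'))['image']; S=dict(np.load('side5.npz'))['image']
cv2.imwrite('pics/f_top.png',cv2.resize(T[130:250,110:350],(800,400),interpolation=cv2.INTER_CUBIC))
cv2.imwrite('pics/f_side.png',cv2.resize(S[100:360,60:407],(800,600),interpolation=cv2.INTER_CUBIC))
```

```text
now [0.4012 0.0685 0.2147] jaw 82.9 w 0.0657 t 33.5 F [ 0.9 -1.3  0.3] q [-0.    0.02  1.86 -0.    1.24 -1.45]
top run segs [(-136, -48), (-39, 38), (48, 107), (113, 202)]
top branch segs [(25, 45), (57, 112), (114, 129)]
teeR -23.1 19.0 z 0.046 | teeL -23.4 18.2 z 0.046 | nipA -15.9 15.4 z 0.039 | niphex -22.5 19.8 z 0.04 | nipB -16.5 15.1 z 0.039 | v1 -25.9 24.1 z 0.058 | v2 -23.8 20.2 z 0.059 | v3 -26.1 24.0 z 0.057 | thread -15.8 16.2 z 0.035 | tailhex -20.9 22.6 z 0.039 | spigot -12.3 13.1 z 0.035 | 
gauge case s/t mid 2.028412630522597 104.769973635023 z 0.032 tilt [-0.008  0.008] stem s mid 1.5 t 57.7
side run segs [(-135, -104), (-102, -97), (-94, -50), (-43, -42), (-40, 40), (46, 106), (111, 204)]
side branch segs [(25, 48), (53, 54), (57, 130)]
teeR -24.1 15.8 z 0.048 | teeL -24.3 21.3 z 0.048 | nipA -18.8 10.0 z 0.036 | niphex -22.9 15.1 z 0.042 | nipB -19.2 10.9 z 0.037 | v1 -27.0 6.3 z 0.058 | v2 -25.5 5.9 z 0.062 | v3 -27.9 11.1 z 0.06 | thread -15.8 12.5 z 0.037 | tailhex -21.9 22.2 z 0.041 | spigot -13.3 14.3 z 0.035 | 
gauge case s/t mid 1.4557982039313906 104.94693271485099 z 0.033 tilt [-0.002  0.   ] stem s mid 3.2 t 57.7
```

View pics/f_top.png

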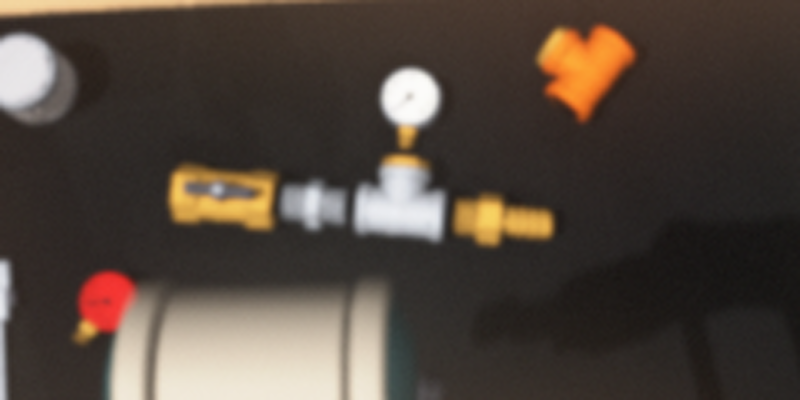

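View pics/f_side.png

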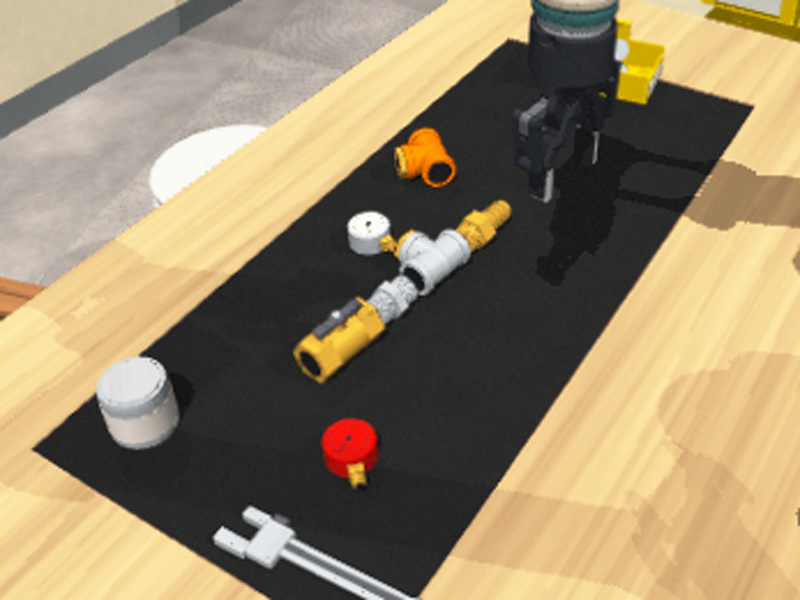

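```bash
python3 -c "
from rig import sign_off,get_state; print(sign_off(), get_state()['clock'])"
```

```text
the job is handed in; nothing more can be done
the job is handed in; nothing more can be done
```

The header is laid out around the tee in the order asked, and the job is handed in. The clock stood at about 34 s of the 106 s allowed. The pieces are valve (handle up), nipple, tee and tail (thread to the tee), with the gauge behind the branch, dial up and stem pointing at it.

| Gap between neighbouring ends | Last check, top and side depth |
|---|---|
| tee to nipple | 9–12 mm (the raw side reading was lower, about 6 mm) |
| nipple to valve | about 8 mm (raw readings 5–6 mm; both depth outlines run slightly long) |
| tee to tail | about 9 mm |
| bush to gauge stem | about 11–12 mm |

- **Alignment:** in the top view everything on the run is within about 1–1.5 mm of the tee's axis.
- **Gauge:** it lies flat. It sits about 2 mm left of the branch axis I assumed. The views disagree on that axis by a few millimetres, so I left it.
- **Tee angle:** the different edges gave values from about −4.5 to −7°. I placed the run at −6.5° and the gauge at −7°.
- **Bystanders:** I did not go near the tin, spanner, bin, red gauge or orange tee. The tin, spanner, red gauge and orange tee looked unmoved in the last pictures. The bin was partly hidden behind the arm there, and I did not re-measure any of them.

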